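# Lever the stuck forming blocks out of the frame former

### The arm

A 6-joint arm with a two-finger parallel gripper is mounted at the origin on a cart in front of the work surface, level with it; the furniture and walls round the work are solid. World frame = base frame: x ahead of the robot, y to its left, z up, the work surface at z = 0. Lengths are in m, angles in degrees, forces in N, time in s.
With the tool pointing down it reaches from about 0.25 to 0.725 m from the base axis. Payload 9.7 kg.
Tool frame: the origin (TCP) lies at the very end of the fingers, on their centre line; the grasp point (between the pads) lies 19 mm behind it; z points along the fingers, y is the line along which they close (so a half turn about z gives the same grasp; the last joint's range is limited). The gripper opens to 85 mm and grips with 20 to 120 N. Pads are 22 mm wide; open, the fingers measure 114 mm over their backs; the gripper's body (76 mm by 85 mm) begins 54 mm behind the grasp point. The pads swing forward as they close: fully open they stand 13 mm farther back than shut.
Start: joints at [71.62, 4.979, 10.078, 95.1, 0, 90], TCP at [0.173, 0.522, 0.231] pointing down, gripper open.
Joint ranges: [-179.16, 179.16], [-48.56, 103.87], [-65.8, 70.77], [-126.05, 130.52], [-82.76, 87.17], [-180, 180]. Speed limits (degrees/s): [127.2, 127.2, 147.25, 180, 180, 180].

### API

Orientations are given as [roll, pitch, yaw] about the fixed x, y, z axes, in that order (R = Rz(yaw) Ry(pitch) Rx(roll)).
In Python, from workcell import bot gives the robot as it stands.
- The arm moves only by the tool arm_command, never from a script. Its argument "series" is a list of rows, each a list of 4 numbers: the shift along the tool's x, y, z in m, then the turn about the tool's z in rad. A call has exactly 5 rows; each row is the pose to reach, as a shift and turn from the pose commanded when the call began, along the tool's axes at that moment; what a row does not reach only later rows make up. A row lasts 1/10 s, in which the tool goes at most 50 mm and 8.59 degrees, less where a joint would pass 70% of its speed; a pose out of reach is approached as far as the arm can. A call with a gripper value outside its range is refused whole. "hand" is the finger opening in m, from 0 to 0.0854, set as the call begins (left out, the last holds). The fingers move at their own pace and stop on an object; "grip_force" is the grip in N (left out, the last holds). Time passes only in rows, so rows that repeat a pose let the fingers close, or fill a call up. It gives the time, the measured TCP pose, the force, the opening and the grip force at its end, in the units of the state.
- bot.get_obs(): the state, without advancing time (a new reading comes with each control period).
- bot.camera(name): name is "scene" or "top" or "wrist"; returns a dict with "color" (480x640x3 uint8, blue, green, red), "camera_matrix" (3x3 intrinsics, pixels), "dist_coeffs" ([k1, k2, p1, p2, k3] as OpenCV has them; the pictures are not rectified), "xyz" and "orientation" of the camera in the world; the wrist camera has in their place "T_tool_cam" (4x4, takes a point from camera to tool coordinates, whose origin is the TCP and whose axes are the flange's). Camera axes: x right, y up, looking along -z (the intrinsics and any distortion apply to the point x, -y, -z); pixel columns grow to the right and rows downward; lengths in m; the calibration is good to about 2 mm. A picture is of the moment at which its call begins: read the wrist's pose just before it. There is no depth.
- bot.job_done(): hands the job in; it is judged then, once.
Trained networks look in the newest picture that a camera, given by its name, has taken for a name from the list of things; names that differ only in an ending like _2 or _b are one class to them, and where a whole thing is asked for, a point or a joint stands for the part that bears it (a point fixed in the world has none). Each returns a list of dicts, best first, with "confidence" (0 to 1); they miss things now and then, are a little off and sometimes report something else, mostly with a low value. They report only what shows in the picture. A call takes as long as a camera call. They do not tell look-alikes from the thing itself.
- bot.find_in(camera, target): "location" ([column, row] in pixels, amid what is visible of it).
- bot.mark_of(camera, target): "location" ([column, row] in pixels: a listed point, or the origin of a listed thing).
The state is a dict: "time": time; "q": joint angles; "qd": joint speeds; "joint_efforts": joint torques, N m; "ee_pos": TCP position; "tcp_rot": TCP orientation; "wrist_force": force on the tool from outside, world axes, zero at the start; "torque": the same for the moment, N m; "opening": finger opening in m; "grasp_force": force on a finger pad.
Only numpy, scipy, OpenCV 4.12 (cv2) and the standard library are available. Lean on these libraries where they do the work, as an engineer would, in place of code of your own. Each camera call takes 0.05 s, during which the arm holds its last target. There are 200 camera calls.

### The job

Shut the frame former down on its control pad: press the round key, then the square key, then the long key, one at a time and each fully down. Then take the pry bar from its rest and lever every forming block loose from the holder, the blade under the block's overhanging front edge and the bar rocking on the round rail; the gripper must not touch a block that is still tight in its seat. Set all the blocks upright on the floor of the tray, lay the pry bar back in its rest as it lay, and leave the bottle, dispenser and tape roll alone.

Things in the scene. Friction and masses are not known exactly. Their poses are not given: they have to be found in the camera images.
- holder: fixed metal holder, 276 (y) x 134 mm, three sockets along y 88 mm apart. Origin at table level under the middle socket; x away from the robot, y left, z up. Blocks sit on seats 70 mm high that end 16 mm in front (-x) of the blocks' centres: the front 14 mm of a block overhangs a gap 38 mm wide in x. Cheeks beside the blocks are 12 mm above the seats
- rail (a point): middle of the top of the fixed round steel rail (10 mm thick, along the holder's y, its whole width), the fulcrum: 60 mm in front of the blocks' centres (30 mm in front of their front edges), its top 66 mm above the table, 4 mm below the undersides of seated blocks. Axes as the holder's
- socket0 (a point): seat centre of the right socket, 70 mm high, at the underside of a seated block. In each socket sprung jaws clamp the block's sides, 5 mm above the seat, 8 mm in front of centre: a straight pull takes 30 N. Levered up 10 to 15 mm at the front, the block swings about its rear lower edge, the jaws snap in under it and it stays loose, front up 10 to 15 degrees, centre 4 mm or more higher
- socket1 (a point): the same for the middle socket; axes as the holder's
- socket2 (a point): the same for the left socket; axes as the holder's
- block0_mid (a point): forming block, 0.2 kg: steel slab 60 (x) x 56 (y) x 24 mm high, on it an upright dark grip rib 40 (x) x 12 (y) x 28 mm high. The point is its centre, 26 mm above its underside and below the top of the rib. z points up, x to its back, away from the rail. At the start it sits tight in socket 0, its centre 26 mm above point socket0. May be absent
- block1_mid (a point): forming block, 0.2 kg: steel slab 60 (x) x 56 (y) x 24 mm high, on it an upright dark grip rib 40 (x) x 12 (y) x 28 mm high. The point is its centre, 26 mm above its underside and below the top of the rib. z points up, x to its back, away from the rail. At the start it sits tight in socket 1, its centre 26 mm above point socket1. May be absent
- block2_mid (a point): forming block, 0.2 kg: steel slab 60 (x) x 56 (y) x 24 mm high, on it an upright dark grip rib 40 (x) x 12 (y) x 28 mm high. The point is its centre, 26 mm above its underside and below the top of the rib. z points up, x to its back, away from the rail. At the start it sits tight in socket 2, its centre 26 mm above point socket2. May be absent
- bar_grip (a point): pry bar, 0.2 kg, 210 mm long: flat black handle 90 (x) x 28 (y) x 18 mm thick and a straight flat steel blade 120 mm long, 14 mm wide (y), 5 mm thick, at mid thickness of the handle. The point is the centre of the handle; x points along the bar to the blade's tip, z up. At the start it lies level in its rest, tip away from the robot
- bar_tip (a point): centre of the tip of the pry bar's blade, 165 mm from bar_grip along x
- bar_rest: fixed wooden rest, 124 x 60 mm; x along the bar, origin at table level under the place of bar_grip. Two saddles 16 mm thick, centred 30 and 120 mm along x: one carries the front of the handle, its underside at 30 mm, between posts 38 mm apart and 44 mm high; the other the blade, its underside at 36.5 mm, between posts 26 mm apart and 45 mm high
- rest_spot (a point): where bar_grip is when the bar lies in its rest: 39 mm above the table; x as the bar's x (towards the tip)
- tray: fixed shallow open tray, 236 (x) x 100 (y) x 22 mm high, walls 4 mm, floor about 4 mm thick; origin at the centre of its underside; big enough for three blocks in a row along x, 72 mm apart
- pad: fixed control pad 190 (x) x 100 (y) x 32 mm with three sprung white keys in a row along x, the round one nearest the robot, 55 mm apart; origin at the centre of its underside
- key_round_top (a point): centre of the top of the round key (28 mm across), 44 mm above the table when not pressed
- key_square_top (a point): centre of the top of the square key (26 x 26 mm), the middle one, 44 mm above the table when not pressed
- key_long_top (a point): centre of the top of the long key (50 x 16 mm, its length across the row), 44 mm above the table when not pressed
- key_round (a joint): travel of the round key: 0 up, 0.006 m fully down; springs back; 1.5 N to start, 4.5 N fully down
- key_square (a joint): travel of the square key, likewise
- key_long (a joint): travel of the long key, likewise
- glue_bottle: bystander: small glue bottle with a red nozzle, 27 x 27 x 80 mm; origin under its centre
- dispenser: bystander: dark dispenser, 53 x 60 x 129 mm; origin under its centre
- tape_roll: bystander: roll of tape lying flat, 96 mm across, 24 mm high; origin under its centre
Things that resemble listed ones, but are neither listed nor needed, are in the scene too. What is shaped like the part that bears block0_mid but red is not meant.

How it is judged:
By the outcome, as a careful person would: the job done as asked, in the order asked, and still so for the second after the job is handed in, with the robot touching nothing.
Of block0, block1, block2 only 2 to 3 are there at a start; the rules pass over those that are not, and their reading is None.
At some moment in a run one of pry_bar may be knocked a few centimetres aside while the robot is not near it.
Once in a run the grip may slacken for a moment while it holds something.
It also fails if it takes over 210 s, if anything falls off the work surface, if the arm or the gripper's body presses on something with over 40 N, if the wrist force passes 120 N, or if a joint passes its speed limit or range.

## Working session

There is one attempt and no reset: what is moved stays moved. The work goes in short steps, Python scripts to look and compute and a tool call to move; the robot and the scene stay as the last step left them, time stands still between calls to the robot, and variables do not carry over. Pictures are saved under pics/ and viewed, at most 14 in all, crops included, and the job is handed in when it is done.

Besides the shell and the picture viewer there is one more tool, called after "Request:" as a command line: name --pt "numbers of a row" for each row, then --argument value for the rest. arm_command: Moves the arm, as the interface text tells. Its arguments: {"type":"object","properties":{"series":{"type":"array"},"hand":{"type":"number"},"grip_force":{"type":"number"}},"required":["series"]}

```bash
mkdir -p pics; cat > h.py <<'E'
import numpy as np, cv2, json
from scipy.spatial.transform import Rotation as R
from workcell import bot
def pose(o=None):
    o=o or bot.get_obs()
    T=np.eye(4); T[:3,:3]=R.from_euler('xyz',o['tcp_rot'],degrees=True).as_matrix(); T[:3,3]=o['ee_pos']; return T
def rot(a):
    a=np.array(a,float); return a if a.shape==(3,3) else R.from_euler('xyz',a,degrees=True).as_matrix()
def shot(name,png=None):
    T=pose(); c=bot.camera(name)
    if 'T_tool_cam' in c: c['T']=T@np.array(c['T_tool_cam'])
    else:
        c['T']=np.eye(4); c['T'][:3,:3]=rot(c['orientation']); c['T'][:3,3]=c['xyz']
    if png: cv2.imwrite('pics/'+png,c['color'])
    return c
def ray(c,p):
    u=cv2.undistortPoints(np.array([[p]],float),np.array(c['camera_matrix']),np.array(c['dist_coeffs']))[0,0]
    d=c['T'][:3,:3]@np.array([u[0],-u[1],-1]); return c['T'][:3,3],d
def atz(c,p,z):
    o,d=ray(c,p); return o+d*(z-o[2])/d[2]
def proj(c,X):
    Y=np.linalg.inv(c['T'])@np.append(X,1); P=np.array([[Y[0],-Y[1],-Y[2]]])
    return cv2.projectPoints(P,np.zeros(3),np.zeros(3),np.array(c['camera_matrix']),np.array(c['dist_coeffs']))[0][0,0]
def marks(cam,c,d,n=3,conf=.3):
    for k,z in d.items():
        for m in bot.mark_of(cam,k)[:n]:
            if m['confidence']>conf: print(cam,k,round(m['confidence'],2),np.round(m['location']),np.round(atz(c,m['location'],z),4))
Z=dict(rail=.066,socket0=.07,socket1=.07,socket2=.07,block0_mid=.096,block1_mid=.096,block2_mid=.096,bar_grip=.039,bar_tip=.039,bar_rest=0,rest_spot=.039,tray=0,pad=0,key_round_top=.044,key_square_top=.044,key_long_top=.044,holder=0,glue_bottle=0,dispenser=0,tape_roll=0)
def local(target,o=None):
    "world point -> shift in tool axes from current TCP"
    T=pose(o); return T[:3,:3].T@(np.array(target)-T[:3,3])
E
python3 - <<'E'
from h import *
for n in('top','scene'):
    c=shot(n,n+'1.png'); marks(n,c,Z)
    print(np.round(c['T'],3))
o=bot.get_obs(); print(o)
E
```

```text
top rail 0.83 [304. 240.] [ 0.5828 -0.0325  0.066 ]
top socket0 0.92 [268. 216.] [0.6388 0.0557 0.07  ]
top socket0 0.88 [338. 212.] [ 0.6534 -0.1152  0.07  ]
top socket0 0.7 [302. 216.] [ 0.642  -0.0288  0.07  ]
top socket1 0.92 [268. 216.] [0.6388 0.0557 0.07  ]
top socket1 0.88 [338. 212.] [ 0.6534 -0.1152  0.07  ]
top socket1 0.7 [302. 216.] [ 0.642  -0.0288  0.07  ]
top socket2 0.92 [268. 216.] [0.6388 0.0557 0.07  ]
top socket2 0.88 [338. 212.] [ 0.6534 -0.1152  0.07  ]
top socket2 0.7 [302. 216.] [ 0.642  -0.0288  0.07  ]
top block0_mid 0.92 [338. 212.] [ 0.6484 -0.1144  0.096 ]
top block0_mid 0.75 [266. 312.] [0.4108 0.0525 0.096 ]
top block1_mid 0.59 [304. 212.] [ 0.6457 -0.0335  0.096 ]
top block2_mid 0.63 [299. 212.] [ 0.6477 -0.0206  0.096 ]
top bar_grip 0.35 [145. 289.] [0.4585 0.3511 0.039 ]
top bar_tip 0.84 [211. 231.] [0.6051 0.1958 0.039 ]
top bar_rest 0.72 [304. 216.] [ 0.6517 -0.033   0.    ]
top bar_rest 0.59 [214. 300.] [0.4367 0.1881 0.    ]
top rest_spot 0.7 [210. 297.] [0.4419 0.1924 0.039 ]
top tray 0.74 [403. 288.] [ 0.4737 -0.2843  0.    ]
top tray 0.64 [15
[... 2854 characters left out ...]

 [ 0.     0.     0.     1.   ]]
{'time': 2.1, 'q': array([ 7.16179750e+01,  4.97917840e+00,  1.00768770e+01,  9.50973423e+01,
       -2.93572646e-04,  9.00008186e+01]), 'qd': array([ 0.06276866,  0.0223613 , -0.0272311 ,  0.02960595, -0.10678716,
        0.04340506]), 'joint_efforts': array([ 4.62737371e-04, -5.20092738e+01,  4.64860260e+01,  1.49092743e-03,
        7.24010590e-06,  1.00300261e-05]), 'ee_pos': array([0.17344621, 0.52194055, 0.23126949]), 'tcp_rot': array([1.79999644e+02, 2.93567557e-04, 1.61617156e+02]), 'wrist_force': array([-0.45796295,  0.95127193,  0.26491787]), 'torque': array([-0.01115751, -0.03538953,  0.00073117]), 'grasp_force': 0.0, 'opening': 0.08539389368661365}
```

View pics/top1.png

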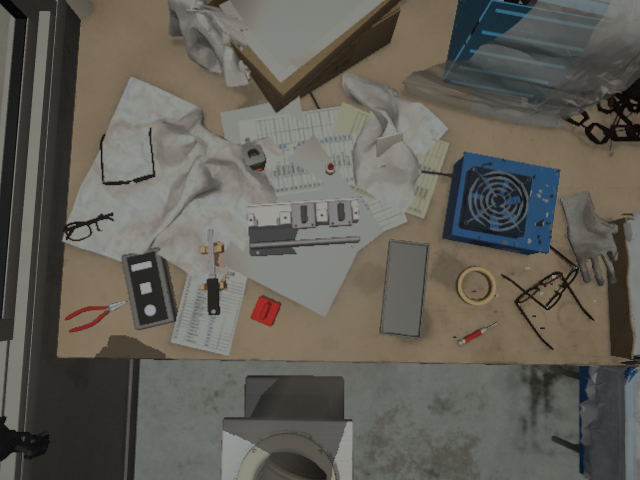

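View pics/scene1.png

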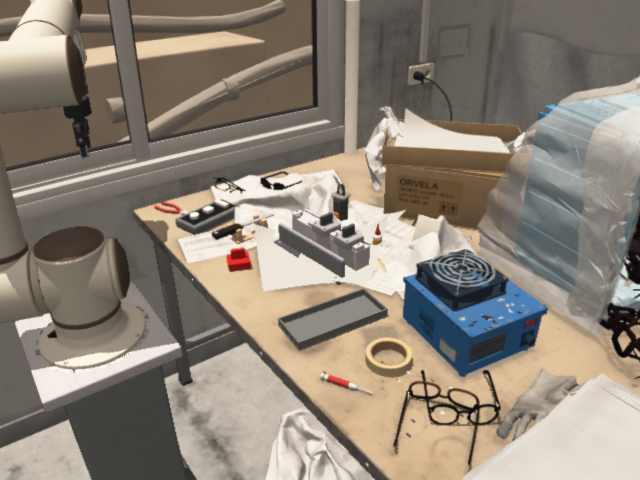

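Request:
arm_command --pt "-0.05 -0.015 0 0.14" --pt "-0.1 -0.03 0 0.28" --pt "-0.15 -0.045 0 0.42" --pt "-0.2 -0.06 0 0.56" --pt "-0.25 -0.07 0 0.7" --hand 0

```text
time: 2.6
ee_pos: [0.3815, 0.3801, 0.2317]
tcp_rot: [180.0, -0.0, 121.2]
wrist_force: [0.1, 1.1, -0.4]
opening: 0.0118
grasp_force: 0.0
```

Request:
arm_command --pt "0 0 0 0.14" --pt "0 0 0 0.28" --pt "0 0 0 0.42" --pt "0 0 0 0.56" --pt "0 0 0 0.7"

```text
time: 3.1
ee_pos: [0.3803, 0.3816, 0.2313]
tcp_rot: [-180.0, 0.0, 81.1]
wrist_force: [0.2, 0.4, 0.2]
opening: -0.0005
grasp_force: 0.0
```

Request:
arm_command --pt "0 0 0 0.14" --pt "0 0 0 0.28" --pt "0 0 0 0.42" --pt "0 0 0 0.56" --pt "0 0 0 0.7"

```text
time: 3.6
ee_pos: [0.3916, 0.3694, 0.2313]
tcp_rot: [-179.2, 0.0, 42.9]
wrist_force: [0.2, 0.2, 0.4]
opening: -0.0002
grasp_force: 0.0
```

Request:
arm_command --pt "0 0 0 0.14" --pt "0 0 0 0.28" --pt "0 0 0 0.42" --pt "0 0 0 0.56" --pt "0 0 0 0.72"

```text
time: 4.1
ee_pos: [0.4466, 0.2666, 0.2314]
tcp_rot: [-172.4, 1.2, 26.7]
wrist_force: [-0.1, 0.7, 0.3]
opening: -0.0002
grasp_force: 0.0
```

```bash
python3 - <<'E'
from h import *
c=shot('wrist','w1.png'); print(c['T_tool_cam']); o=bot.get_obs(); print(o['time'],o['ee_pos'],o['tcp_rot'],o['q'],o['opening'])
marks('wrist',c,{k:Z[k] for k in ('pad','key_round_top','key_square_top','key_long_top','bar_grip','bar_tip')})
E
```

```text
[[-1.00354181e-03  9.48513064e-01  3.16736421e-01  8.01877071e-02]
 [ 9.99999489e-01  9.90840091e-04  2.01165783e-04 -3.55826488e-04]
 [-1.23026770e-04  3.16736461e-01 -9.48513574e-01 -1.42411652e-01]
 [ 0.00000000e+00  0.00000000e+00  0.00000000e+00  1.00000000e+00]]
4.15 [0.44724255 0.26455448 0.23146228] [-172.3442296     1.25362159   26.4728102 ] [ 26.41580185   1.84138671   6.5132966   95.93319203   7.65451936
 179.94249287] -0.000146919225015508
wrist pad 0.67 [283. 134.] [0.4625 0.3499 0.    ]
wrist key_round_top 0.82 [258. 203.] [0.4108 0.3379 0.044 ]
wrist key_square_top 0.56 [269. 140.] [0.4614 0.3509 0.044 ]
wrist key_long_top 0.85 [280.  64.] [0.5153 0.3655 0.044 ]
wrist bar_tip 0.83 [555.  46.] [0.6084 0.1987 0.039 ]
```

View pics/w1.png

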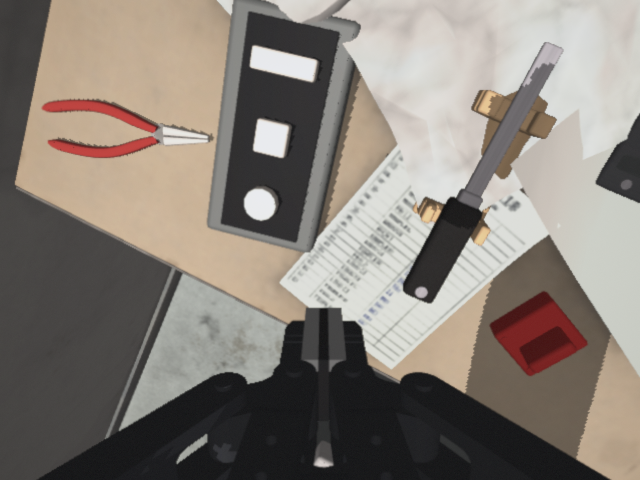

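Request:
arm_command --pt "0 0 0 -0.14" --pt "0 0 0 -0.28" --pt "0 0 0 -0.42" --pt "0 0 0 -0.56" --pt "0 0 0 -0.7"

```text
time: 4.95
ee_pos: [0.4459, 0.2682, 0.2314]
tcp_rot: [-173.4, -4.0, 67.1]
wrist_force: [0.3, -0.1, 0.3]
opening: -0.0002
grasp_force: 0.0
```

Request:
arm_command --pt "0 0 0 -0.14" --pt "0 0 0 -0.28" --pt "0 0 0 -0.42" --pt "0 0 0 -0.56" --pt "0 0 0 -0.7"

```text
time: 5.45
ee_pos: [0.4459, 0.2682, 0.2314]
tcp_rot: [-177.5, -7.3, 107.2]
wrist_force: [0.4, -0.3, 0.4]
opening: 0.0001
grasp_force: 0.0
```

Request:
arm_command --pt "0 0 0 -0.14" --pt "0 0 0 -0.28" --pt "0 0 0 -0.42" --pt "0 0 0 -0.56" --pt "0 0 0 -0.7"

```text
time: 5.95
ee_pos: [0.4459, 0.2682, 0.2315]
tcp_rot: [177.2, -7.1, 147.7]
wrist_force: [-0.1, 0.8, 0.0]
opening: 0.0
grasp_force: 0.0
```

Request:
arm_command --pt "0 0 0 -0.14" --pt "0 0 0 -0.28" --pt "0 0 0 -0.42" --pt "0 0 0 -0.5" --pt "0 0 0 -0.5"

```text
time: 6.45
ee_pos: [0.4459, 0.2681, 0.2314]
tcp_rot: [174.1, -4.9, 176.1]
wrist_force: [0.3, -0.5, 0.6]
opening: -0.0
grasp_force: 0.0
```

Request:
arm_command --pt "0 0 0 -0.14" --pt "0 0 0 -0.28" --pt "0 0 0 -0.42" --pt "0 0 0 -0.56" --pt "0 0 0 -0.7"

```text
time: 6.95
ee_pos: [0.446, 0.2679, 0.2314]
tcp_rot: [172.3, 0.0, -143.9]
wrist_force: [0.5, -0.4, 0.7]
opening: 0.0004
grasp_force: 0.0
```

Request:
arm_command --pt "0 0 0 -0.14" --pt "0 0 0 -0.28" --pt "0 0 0 -0.42" --pt "0 0 0 -0.56" --pt "0 0 0 -0.7"

```text
time: 7.45
ee_pos: [0.4461, 0.2679, 0.2314]
tcp_rot: [174.1, 5.0, -104.1]
wrist_force: [0.5, 0.1, 0.4]
opening: -0.0006
grasp_force: 0.0
```

Request:
arm_command --pt "0 0 0 -0.14" --pt "0 0 0 -0.28" --pt "0 0 0 -0.42" --pt "0 0 0 -0.56" --pt "0 0 0 -0.7"

```text
time: 7.95
ee_pos: [0.446, 0.2679, 0.2314]
tcp_rot: [178.7, 7.6, -63.8]
wrist_force: [0.7, -0.4, -0.3]
opening: -0.0003
grasp_force: 0.0
```

Request:
arm_command --pt "0 0 0 -0.14" --pt "0 0 0 -0.28" --pt "0 0 0 -0.42" --pt "0 0 0 -0.56" --pt "0 0 0 -0.7"

```text
time: 8.45
ee_pos: [0.446, 0.2679, 0.2315]
tcp_rot: [-176.1, 6.6, -23.4]
wrist_force: [0.0, 0.5, 0.7]
opening: 0.0001
grasp_force: 0.0
```

Request:
arm_command --pt "0 0 0 -0.14" --pt "0 0 0 -0.28" --pt "0 0 0 -0.42" --pt "0 0 0 -0.56" --pt "0 0 0 -0.7"

```text
time: 8.95
ee_pos: [0.4461, 0.2679, 0.2314]
tcp_rot: [-172.7, 2.5, 16.6]
wrist_force: [0.0, 0.6, -1.1]
opening: -0.0
grasp_force: 0.0
```

```bash
cat > st.py <<'E'
from h import *
o=bot.get_obs(); T=pose(o); print(o['time'],'q',np.round(o['q'],2),'z',np.round(T[:3,2],3),np.round(o['ee_pos'],4))
E
python3 st.py
```

```text
8.95 q [  26.84    1.89    6.57   95.89    7.59 -169.72] z [-0.078  0.108 -0.991] [0.4461 0.2679 0.2314]
```

Request:
arm_command --pt "0 0 0 -0.14" --pt "0 0 0 -0.28" --pt "0 0 0 -0.42" --pt "0 0 0 -0.5" --pt "0 0 0 -0.5"

```text
time: 9.45
ee_pos: [0.387, 0.3428, 0.2315]
tcp_rot: [-175.4, -1.1, 38.8]
wrist_force: [1.0, -0.1, 0.1]
opening: -0.0
grasp_force: 0.0
```

```bash
python3 st.py
```

```text
9.45 q [  39.03   -0.75    4.08   93.75    4.55 -179.77] z [-0.035  0.074 -0.997] [0.387  0.3428 0.2315]
```

Request:
arm_command --pt "0 0 0 -0.14" --pt "0 0 0 -0.28" --pt "0 0 0 -0.36" --pt "0 0 0 -0.36" --pt "0 0 0 -0.36"

```text
time: 9.95
ee_pos: [0.2917, 0.4145, 0.2313]
tcp_rot: [-178.7, -2.5, 54.0]
wrist_force: [0.2, 0.3, -0.5]
opening: 0.0001
grasp_force: 0.0
```

```bash
python3 st.py
```

```text
9.95 q [  54.15   -3.49    1.47   92.48    1.26 -179.81] z [ 0.007  0.048 -0.999] [0.2917 0.4145 0.2313]
```

Request:
arm_command --pt "0 0 0 0.145" --pt "0 0 0 0.29" --pt "0 0 0 0.435" --pt "0 0 0 0.58" --pt "0 0 0 0.725"

```text
time: 10.45
ee_pos: [0.293, 0.4137, 0.2312]
tcp_rot: [-177.4, -1.0, 11.9]
wrist_force: [0.7, -0.0, -0.5]
opening: 0.0001
grasp_force: 0.0
```

Request:
arm_command --pt "0 0 0 0.145" --pt "0 0 0 0.29" --pt "0 0 0 0.435" --pt "0 0 0 0.58" --pt "0 0 0 0.725"

```text
time: 10.95
ee_pos: [0.293, 0.4136, 0.2312]
tcp_rot: [-177.4, 1.0, -29.6]
wrist_force: [0.8, -0.3, -0.1]
opening: -0.0001
grasp_force: 0.0
```

Request:
arm_command --pt "0 0 0 0.145" --pt "0 0 0 0.29" --pt "0 0 0 0.435" --pt "0 0 0 0.58" --pt "0 0 0 0.725"

```text
time: 11.45
ee_pos: [0.293, 0.4136, 0.2312]
tcp_rot: [-178.7, 2.5, -71.1]
wrist_force: [-0.6, 0.4, 0.2]
opening: -0.0002
grasp_force: 0.0
```

Request:
arm_command --pt "0 0 0 0.145" --pt "0 0 0 0.29" --pt "0 0 0 0.435" --pt "0 0 0 0.58" --pt "0 0 0 0.725"

```text
time: 11.95
ee_pos: [0.293, 0.4136, 0.2312]
tcp_rot: [179.3, 2.7, -112.7]
wrist_force: [0.4, 0.5, -0.1]
opening: 0.0002
grasp_force: 0.0
```

Request:
arm_command --pt "0 0 0 0.145" --pt "0 0 0 0.29" --pt "0 0 0 0.435" --pt "0 0 0 0.58" --pt "0 0 0 0.725"

```text
time: 12.45
ee_pos: [0.293, 0.4136, 0.2313]
tcp_rot: [177.7, 1.6, -154.2]
wrist_force: [0.2, -0.3, -0.1]
opening: -0.0005
grasp_force: 0.0
```

Request:
arm_command --pt "0 0 0 0.145" --pt "0 0 0 0.29" --pt "0 0 0 0.435" --pt "0 0 0 0.458" --pt "0 0 0 0.458"

```text
time: 12.95
ee_pos: [0.2931, 0.4136, 0.2313]
tcp_rot: [177.3, 0.4, -179.9]
wrist_force: [0.2, 0.2, 0.1]
opening: 0.0003
grasp_force: 0.0
```

```bash
cat > sh.py <<'E'
import sys
from h import *
o=bot.get_obs(); T=pose(o); print(o['time'],'q',np.round(o['q'],2),np.round(o['tcp_rot'],2),np.round(o['ee_pos'],4))
p=None
for a in sys.argv[1:]:
    p=np.array(eval(a),float)
    print(a,np.round(T[:3,:3].T@(p-T[:3,3]),4))
E
python3 sh.py .409,.337,.06 .409,.337,.037 .4625,.35,.06 .4625,.35,.037 .516,.363,.06 .516,.363,.037
```

```text
12.95 q [53.97 -3.47  1.49 92.48  1.25 53.88] [ 177.27    0.45 -179.9 ] [0.2931 0.4136 0.2313]
.409,.337,.06 [-0.1144 -0.0849  0.1683]
.409,.337,.037 [-0.1142 -0.086   0.1913]
.4625,.35,.06 [-0.1679 -0.072   0.1693]
.4625,.35,.037 [-0.1678 -0.0731  0.1923]
.516,.363,.06 [-0.2215 -0.0592  0.1704]
.516,.363,.037 [-0.2213 -0.0602  0.1933]
```

Request:
arm_command --pt "-0.04 -0.03 0.03 0" --pt "-0.08 -0.06 0.07 0" --pt "-0.114 -0.085 0.11 0" --pt "-0.1144 -0.085 0.15 0" --pt "-0.1144 -0.085 0.168 0"

```text
time: 13.45
ee_pos: [0.4096, 0.3347, 0.0573]
tcp_rot: [177.3, 0.4, -180.0]
wrist_force: [-0.7, -0.0, 0.7]
opening: -0.0
grasp_force: 0.0
```

Request:
arm_command --pt "0 0 0.01 0" --pt "0 0 0.016 0" --pt "0 0 0.02 0" --pt "0 0 0.023 0" --pt "0 0 0.023 0"

```text
time: 13.95
ee_pos: [0.4095, 0.3384, 0.0387]
tcp_rot: [177.2, 0.5, -180.0]
wrist_force: [-1.9, -0.7, 3.9]
opening: -0.0001
grasp_force: 2.1
```

```bash
python3 - <<'E'
from h import *
c=shot('wrist','w2.png'); o=bot.get_obs(); print(o['ee_pos'],o['wrist_force'])
marks('wrist',c,{k:Z[k] for k in ('pad','key_square_top','key_long_top','bar_grip','bar_tip','rest_spot')})
E
```

```text
[0.40943415 0.3383453  0.03868568] [-0.74405345 -1.30338376  3.64518081]
```

View pics/w2.png

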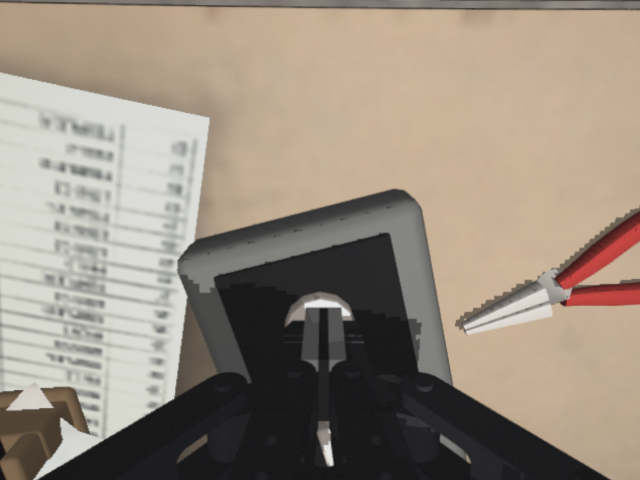

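Request:
arm_command --pt "0 0 0.001 0" --pt "0 0 0.002 0" --pt "0 0 0.003 0" --pt "0 0 0.004 0" --pt "0 0 0.004 0"

```text
time: 14.8
ee_pos: [0.4096, 0.3384, 0.0375]
tcp_rot: [177.1, 0.6, 180.0]
wrist_force: [-12.0, -7.8, 35.1]
opening: -0.0002
grasp_force: 17.6
```

```bash
python3 sh.py
```

```text
14.8 q [ 38.55   0.94 -15.67  71.14   1.88  38.59] [177.13   0.59 179.98] [0.4096 0.3384 0.0375]
```

Request:
arm_command --pt "0 0 -0.01 0" --pt "0 0 -0.027 0" --pt "-0.03 0.006 -0.027 0" --pt "-0.0535 0.013 -0.027 0" --pt "-0.0535 0.013 -0.027 0"

```text
time: 15.3
ee_pos: [0.4645, 0.3499, 0.0609]
tcp_rot: [177.3, 0.5, 179.9]
wrist_force: [-1.6, -0.1, -0.2]
opening: -0.0001
grasp_force: 0.0
```

Request:
arm_command --pt "0 0 0.01 0" --pt "0 0 0.016 0" --pt "0 0 0.02 0" --pt "0 0 0.0245 0" --pt "0 0 0.0245 0"

```text
time: 15.8
ee_pos: [0.462, 0.3502, 0.0381]
tcp_rot: [177.3, 0.5, 180.0]
wrist_force: [-6.2, -4.9, 10.8]
opening: -0.0001
grasp_force: 5.4
```

Request:
arm_command --pt "0 0 0.0012 0" --pt "0 0 0.0012 0" --pt "0 0 0.0012 0" --pt "0 0 0.0012 0" --pt "0 0 0.0012 0"

```text
time: 16.3
ee_pos: [0.462, 0.3503, 0.0379]
tcp_rot: [177.3, 0.5, 180.0]
wrist_force: [-8.2, -7.9, 21.2]
opening: 0.0
grasp_force: 10.3
```

Request:
arm_command --pt "0 0 -0.01 0" --pt "0 0 -0.0257 0" --pt "-0.03 0.006 -0.0257 0" --pt "-0.0535 0.013 -0.0257 0" --pt "-0.0535 0.013 -0.0257 0"

```text
time: 16.8
ee_pos: [0.518, 0.363, 0.0627]
tcp_rot: [177.2, 0.5, 179.9]
wrist_force: [-0.5, -0.1, 0.4]
opening: 0.0003
grasp_force: 0.0
```

Request:
arm_command --pt "0 0 0.01 0" --pt "0 0 0.016 0" --pt "0 0 0.02 0" --pt "0 0 0.0245 0" --pt "0 0 0.0245 0"

```text
time: 17.3
ee_pos: [0.5156, 0.3634, 0.0384]
tcp_rot: [177.3, 0.4, 180.0]
wrist_force: [-3.6, -1.6, 3.8]
opening: -0.0001
grasp_force: 2.1
```

Request:
arm_command --pt "0 0 0.0012 0" --pt "0 0 0.0012 0" --pt "0 0 0.0012 0" --pt "0 0 0.0012 0" --pt "0 0 0.0012 0"

```text
time: 17.8
ee_pos: [0.5157, 0.3635, 0.0381]
tcp_rot: [177.3, 0.5, 180.0]
wrist_force: [-6.3, -4.9, 10.9]
opening: -0.0001
grasp_force: 5.7
```

Request:
arm_command --pt "0 0 0.0012 0" --pt "0 0 0.0012 0" --pt "0 0 0.0012 0" --pt "0 0 0.0012 0" --pt "0 0 -0.03 0"

```text
time: 18.3
ee_pos: [0.5139, 0.3612, 0.0638]
tcp_rot: [177.4, 0.2, 180.0]
wrist_force: [0.3, -0.3, -0.7]
opening: -0.0004
grasp_force: 0.0
```

Request:
arm_command --pt "0 0 -0.05 0" --pt "-0.01 -0.03 -0.09 0" --pt "-0.03 -0.07 -0.12 0" --pt "-0.045 -0.11 -0.15 0" --pt "-0.06 -0.15 -0.18 0" --hand 0.05

```text
time: 18.8
ee_pos: [0.5719, 0.2098, 0.236]
tcp_rot: [177.3, 0.5, -180.0]
wrist_force: [0.6, 0.2, -0.1]
opening: 0.0499
grasp_force: 0.0
```

```bash
python3 - <<'E'
from h import *
c=shot('wrist','w3.png'); o=bot.get_obs(); print(o['time'],o['ee_pos'],o['tcp_rot'])
marks('wrist',c,{k:Z[k] for k in ('bar_grip','bar_tip','rest_spot','bar_rest','rail','holder')})
E
```

```text
18.85 [0.57440933 0.20489527 0.24079442] [177.2810612    0.81349819 179.8114541 ]
wrist bar_grip 0.9 [278.  39.] [0.4447 0.1862 0.039 ]
wrist bar_tip 0.73 [302. 249.] [0.6074 0.2009 0.039 ]
wrist holder 0.77 [ 61. 273.] [ 0.6418 -0.0279  0.    ]
```

View pics/w3.png

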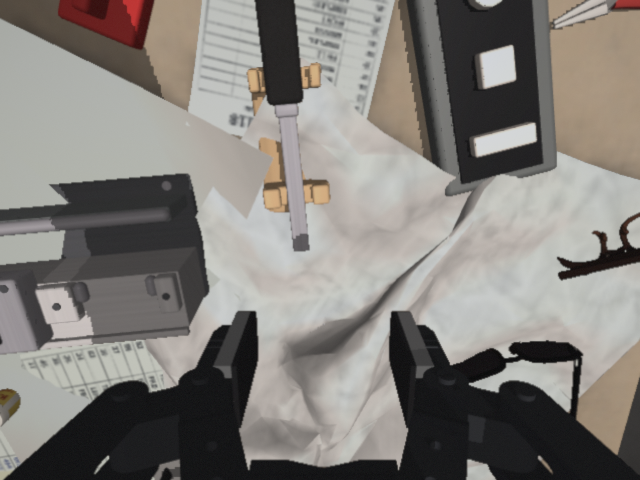

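```bash
python3 sh.py .44,.187,.09 .44,.187,.022
```

```text
19.15 q [19.22 12.1  18.28 94.96  2.44 19.19] [ 177.3     0.35 -179.95] [0.5712 0.2119 0.2336]
.44,.187,.09 [ 0.1321 -0.0315  0.1414]
.44,.187,.022 [ 0.1325 -0.0348  0.2094]
```

```bash
python3 - <<'E'
from h import *
c=shot('wrist')
marks('wrist',c,{k:Z[k] for k in ('bar_grip','bar_tip','rest_spot')})
E
```

```text
wrist bar_grip 0.59 [277.  44.] [0.4465 0.1871 0.039 ]
wrist bar_tip 0.66 [301. 253.] [0.6096 0.2018 0.039 ]
wrist bar_tip 0.53 [501.  69.] [0.4631 0.3559 0.039 ]
```

Request:
arm_command --pt "0.04 -0.01 0.03 -0.08" --pt "0.08 -0.02 0.06 -0.08" --pt "0.12 -0.03 0.09 -0.08" --pt "0.132 -0.031 0.13 -0.08" --pt "0.132 -0.0315 0.141 -0.08"

```text
time: 19.85
ee_pos: [0.4371, 0.1857, 0.0873]
tcp_rot: [177.4, 0.3, -175.4]
wrist_force: [0.4, -0.5, 0.2]
opening: 0.05
grasp_force: 0.0
```

Request:
arm_command --pt "0 -0.001 0.02 0" --pt "0 -0.002 0.04 0" --pt "0 -0.003 0.055 0" --pt "0 -0.003 0.067 0" --pt "0 -0.003 0.067 0"

```text
time: 20.35
ee_pos: [0.4418, 0.1867, 0.0236]
tcp_rot: [177.3, 0.6, -175.4]
wrist_force: [-0.0, -0.6, -0.9]
opening: 0.0504
grasp_force: 0.0
```

Request:
arm_command --pt "0 0 0 0" --pt "0 0 0 0" --pt "0 0 0 0" --pt "0 0 0 0" --pt "0 0 0 0" --hand 0.0 --grip_force 40

```text
time: 20.85
ee_pos: [0.4426, 0.1869, 0.0254]
tcp_rot: [177.3, 0.8, -175.4]
wrist_force: [-0.0, 0.9, 6.1]
opening: 0.0272
grasp_force: 42.6
```

```bash
python3 - <<'E'
from h import *
c=shot('wrist'); cv2.imwrite('pics/w4.png',c['color']); s=shot('scene')['color'][150:350,150:420]; cv2.imwrite('pics/s4.png',cv2.resize(s,None,fx=2.5,fy=2.5))
o=bot.get_obs(); print(o['ee_pos'],o['wrist_force'],o['opening'],o['grasp_force'])
E
```

```text
[0.44257734 0.18687775 0.02544496] [0.2538479  0.01859783 6.92111747] 0.027495376580269012 42.5943826243747
```

View pics/s4.png

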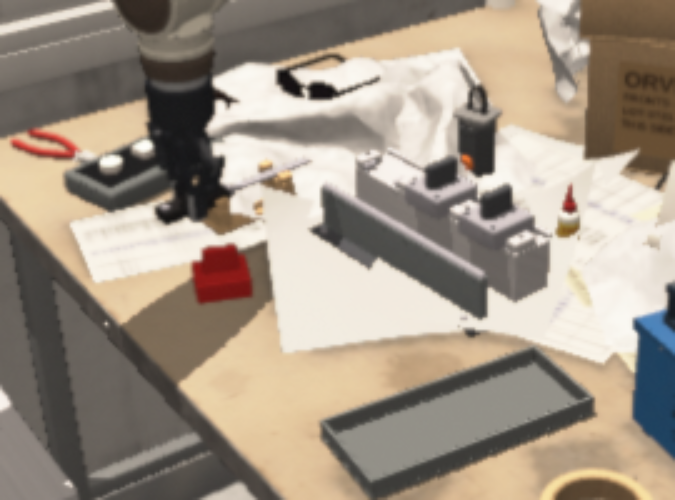

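Request:
arm_command --pt "0 0 -0.01 0" --pt "0 0 -0.03 0" --pt "0 0 -0.05 0" --pt "0 0 -0.075 0" --pt "0 0 -0.1 0"

```text
time: 21.45
ee_pos: [0.4403, 0.1815, 0.1252]
tcp_rot: [177.3, 0.6, -175.4]
wrist_force: [0.1, 0.4, -1.4]
opening: 0.0272
grasp_force: 41.4
```

Request:
arm_command --pt "0 0 0 0" --pt "0 0 0 0" --pt "0 0 0 0" --pt "0 0 0 0" --pt "0 0 0 0"

```text
time: 21.95
ee_pos: [0.4405, 0.1816, 0.1234]
tcp_rot: [177.3, 0.6, -175.4]
wrist_force: [0.3, 1.1, -1.5]
opening: 0.0274
grasp_force: 41.4
```

```bash
python3 - <<'E'
from h import *
C=[]
for n in('scene','top'):
    c=shot(n); C.append(c)
    for k in('bar_grip','bar_tip'):
        for m in bot.mark_of(n,k)[:2]: print(n,k,m, [np.round(atz(c,m['location'],z),3) for z in(.1,.13)])
o=bot.get_obs(); print(o['ee_pos'],o['wrist_force'],o['opening'],o['grasp_force'])
s=C[0]['color'][150:310,150:350]; cv2.imwrite('pics/s5.png',cv2.resize(s,None,fx=3.5,fy=3.5))
E
```

```text
scene bar_grip {'location': [226.0, 198.5], 'confidence': 0.55} [array([0.489, 0.264, 0.1  ]), array([0.462, 0.205, 0.13 ])]
scene bar_grip {'location': [327.2, 219.7], 'confidence': 0.51} [array([ 0.648, -0.026,  0.1  ]), array([ 0.614, -0.073,  0.13 ])]
scene bar_tip {'location': [271.1, 184.8], 'confidence': 0.86} [array([0.649, 0.269, 0.1  ]), array([0.615, 0.209, 0.13 ])]
top bar_tip {'location': [205.7, 227.2], 'confidence': 0.57} [array([0.606, 0.199, 0.1  ]), array([0.602, 0.193, 0.13 ])]
[0.44095935 0.18179666 0.12421051] [-0.05055624  0.24132579 -1.88479898] 0.027723710250995733 41.41660613240674
```

View pics/s5.png

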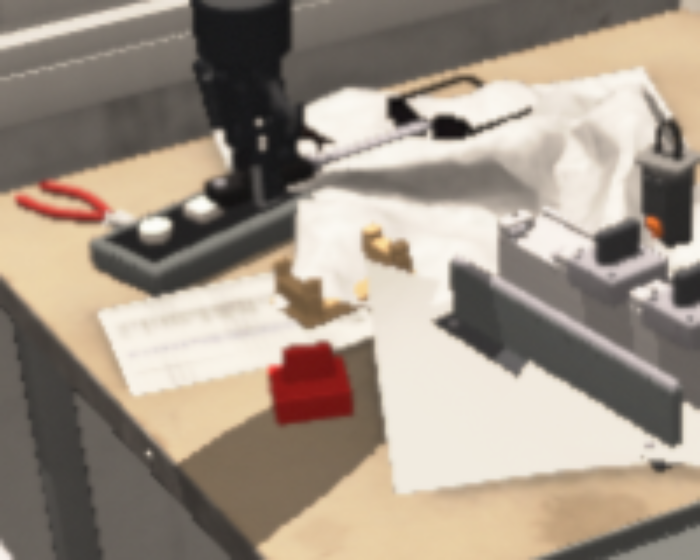

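Request:
arm_command --pt "-0.04 0 0 0" --pt "-0.08 0 0 0" --pt "-0.12 0 0 0" --pt "-0.157 0 0 0" --pt "-0.157 0 0 0"

```text
time: 22.75
ee_pos: [0.6006, 0.1942, 0.1236]
tcp_rot: [177.4, 0.6, -175.5]
wrist_force: [-1.0, -0.8, -3.3]
opening: 0.0273
grasp_force: 41.4
```

Request:
arm_command --pt "0 -0.001 0.03 0" --pt "0 -0.003 0.06 0" --pt "0 -0.004 0.075 0" --pt "0 -0.004 0.08 0" --pt "0 -0.004 0.08 0"

```text
time: 23.25
ee_pos: [0.5982, 0.1941, 0.0463]
tcp_rot: [177.3, 0.7, -175.4]
wrist_force: [-0.5, 0.9, -2.1]
opening: 0.0273
grasp_force: 41.4
```

Request:
arm_command --pt "0 0 0.002 0" --pt "0 0 0.004 0" --pt "0 0 0.006 0" --pt "0 0 0.008 0" --pt "0 0 0.009 0"

```text
time: 23.75
ee_pos: [0.5997, 0.1945, 0.0388]
tcp_rot: [177.3, 0.9, -175.5]
wrist_force: [0.9, -2.7, 8.7]
opening: 0.0272
grasp_force: 39.2
```

```bash
python3 - <<'E'
from h import *
c=shot('scene')
for k in('bar_grip','bar_tip'):
    for m in bot.mark_of('scene',k)[:2]: print(k,m)
o=bot.get_obs(); print(o['ee_pos'],o['wrist_force'],o['torque'],o['opening'],o['grasp_force'])
s=c['color'][150:310,180:380]; cv2.imwrite('pics/s6.png',cv2.resize(s,None,fx=3.5,fy=3.5))
E
```

```text
bar_grip {'location': [271.7, 210.6], 'confidence': 0.65}
bar_grip {'location': [349.5, 240.4], 'confidence': 0.47}
[0.59974337 0.19448839 0.03884974] [ 1.56027477 -2.22240633  6.60870028] [-0.45003919  0.03508741  0.06480129] 0.02747888984928299 38.875728249549866
```

View pics/s6.png

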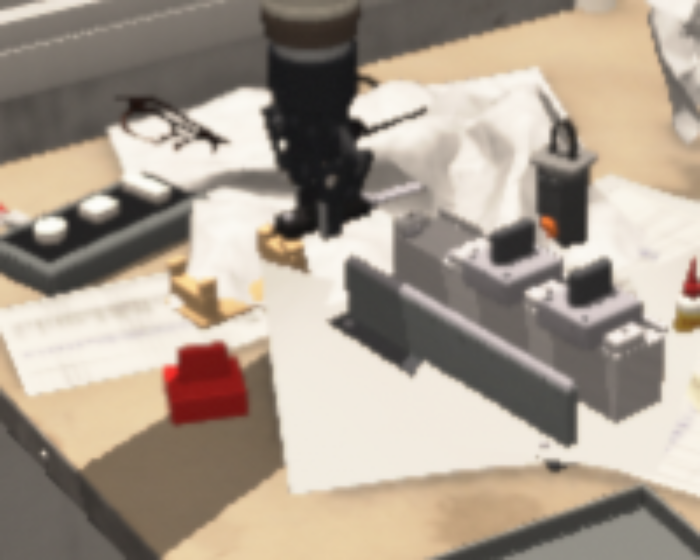

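Request:
arm_command --pt "0 0 0.0015 0" --pt "0 0 0.003 0" --pt "0 0 0.0045 0" --pt "0 0 0.006 0" --pt "0 0 0.006 0"

```text
time: 24.4
ee_pos: [0.6009, 0.1948, 0.0337]
tcp_rot: [177.3, 1.0, -175.5]
wrist_force: [4.3, -3.4, 8.9]
opening: 0.0273
grasp_force: 40.1
```

Request:
arm_command --pt "0 0 0.001 0" --pt "0 0 0.002 0" --pt "0 0 0.003 0" --pt "0 0 0.003 0" --pt "0 0 0.003 0"

```text
time: 24.9
ee_pos: [0.6012, 0.1949, 0.0312]
tcp_rot: [177.3, 1.1, -175.5]
wrist_force: [4.1, -3.4, 12.3]
opening: 0.0275
grasp_force: 41.1
```

Request:
arm_command --pt "0 0 -0.03 0" --pt "0 0 -0.06 0" --pt "0 0 -0.09 0" --pt "0 0 -0.12 0" --pt "0 0 -0.12 0"

```text
time: 25.4
ee_pos: [0.5994, 0.1896, 0.153]
tcp_rot: [177.2, 1.1, -175.5]
wrist_force: [0.5, -0.1, -1.0]
opening: 0.027
grasp_force: 40.6
```

```bash
python3 - <<'E'
from h import *
c=shot('scene')
for k in('bar_grip','bar_tip'):
    for m in bot.mark_of('scene',k)[:2]: print(k,m)
o=bot.get_obs(); print(o['ee_pos'],o['wrist_force'],o['torque'],o['opening'],o['grasp_force'])
g=np.array(o['ee_pos'])+[0.005,0.001,.019]
u=np.array([np.cos(np.radians(4.6)),np.sin(np.radians(4.6)),0])
for a in(0,5,10,15,20):
    t=g+.165*(np.cos(np.radians(a))*u+np.array([0,0,-np.sin(np.radians(a))])); print(a,proj(c,t),proj(c,g))
s=c['color'][100:260,180:380]; cv2.imwrite('pics/s7.png',cv2.resize(s,None,fx=3.5,fy=3.5))
E
```

```text
bar_grip {'location': [269.7, 175.0], 'confidence': 0.61}
bar_tip {'location': [313.8, 176.1], 'confidence': 0.59}
[0.59741283 0.18917477 0.14693721] [ 0.25162375  0.32360575 -2.57126917] [-0.07765125  0.06547855  0.02389806] 0.027044878033867518 40.52578926086426
0 [313.69150894 162.68916077] [270.27638176 176.60429339]
5 [313.60074747 167.08258131] [270.27638176 176.60429339]
10 [313.20155001 171.51374547] [270.27638176 176.60429339]
15 [312.49942625 175.95476005] [270.27638176 176.60429339]
20 [311.50124732 180.37821186] [270.27638176 176.60429339]
```

View pics/s7.png

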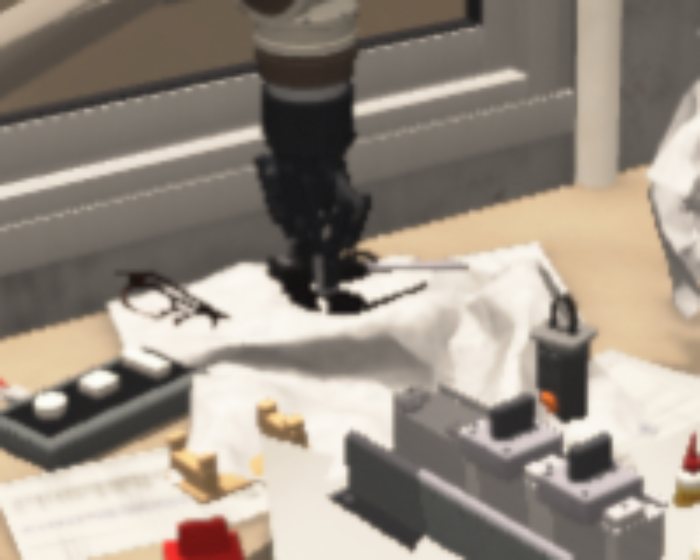

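Request:
arm_command --pt "0 0 -0.05 0" --pt "0 -0.01 -0.09 0" --pt "-0.01 -0.05 -0.115 0" --pt "-0.02 -0.09 -0.115 0" --pt "-0.03 -0.13 -0.115 0"

```text
time: 26.05
ee_pos: [0.6374, 0.0556, 0.2562]
tcp_rot: [177.3, 0.6, -175.4]
wrist_force: [0.3, -0.9, -3.2]
opening: 0.0274
grasp_force: 40.5
```

Request:
arm_command --pt "-0.01 -0.04 0 0" --pt "-0.016 -0.08 0 0" --pt "-0.016 -0.09 0 0" --pt "-0.016 -0.09 0 0" --pt "-0.016 -0.09 0 0"

```text
time: 26.55
ee_pos: [0.6599, -0.0309, 0.252]
tcp_rot: [177.3, 0.6, -175.4]
wrist_force: [-0.2, 0.2, -1.6]
opening: 0.0278
grasp_force: 40.4
```

```bash
python3 - <<'E'
from h import *
c=shot('wrist','w8.png'); o=bot.get_obs(); print(o['time'],o['ee_pos'],o['tcp_rot'],o['q'])
marks('wrist',c,{k:Z[k] for k in ('holder','rail','socket1','block0_mid','block1_mid')},4)
E
```

```text
26.6 [ 0.65988367 -0.03040464  0.2524982 ] [ 177.29245884    0.61459636 -175.38918585] [ -3.83209777  21.74697425  32.38609882 100.42901726   2.76841396
  -8.45235933]
wrist rail 0.63 [315. 108.] [ 0.5803 -0.0345  0.066 ]
wrist rail 0.32 [325. 353.] [ 0.7924 -0.0105  0.066 ]
wrist socket1 0.73 [427. 189.] [0.6342 0.0583 0.07  ]
wrist socket1 0.67 [241. 295.] [ 0.7362 -0.0865  0.07  ]
wrist block0_mid 0.6 [196. 200.] [ 0.6495 -0.1167  0.096 ]
wrist block1_mid 0.73 [315. 197.] [ 0.6411 -0.0311  0.096 ]
```

View pics/w8.png

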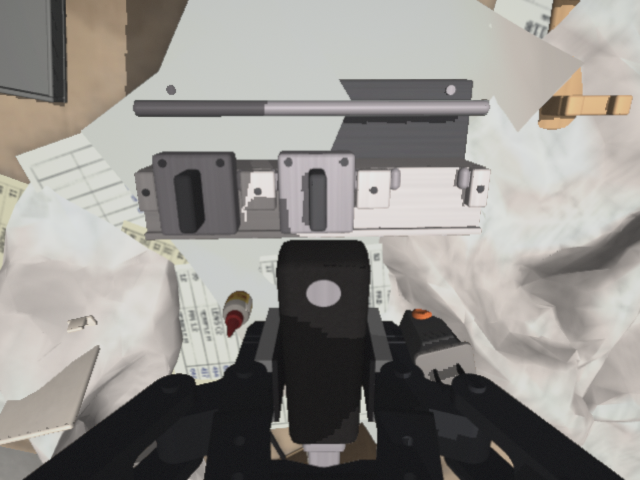

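```bash
python3 - <<'E'
from h import *
o=dict(ee_pos=[0.65988,-0.0304,0.2525],tcp_rot=[177.2925,0.6146,-175.389])
c=bot.camera('wrist'); c['T']=pose(o)@np.array(c['T_tool_cam'])
for n,p,z in [('railL',(134,108),.064),('railR',(490,107),.064),('b0 fl',(153,153),.094),('b0 fr',(236,153),.094),('b1 fl',(279,152),.094),('b1 fr',(354,151),.094),('rib0 topfront',(188,170),.122),('rib1 topfront',(317,169),.122),('handle rear',(323,262),.2715)]:
    print(n,np.round(atz(c,p,z),4))
E
```

```text
railL [ 0.5914 -0.1672  0.064 ]
railR [0.5695 0.0993 0.064 ]
b0 fl [ 0.6189 -0.1452  0.094 ]
b0 fr [ 0.6145 -0.0883  0.094 ]
b1 fl [ 0.6115 -0.0583  0.094 ]
b1 fr [ 0.6069 -0.0054  0.094 ]
rib0 topfront [ 0.624  -0.1144  0.122 ]
rib1 topfront [ 0.6173 -0.0319  0.122 ]
handle rear [ 0.6239 -0.0345  0.2715]
```

```bash
python3 sh.py .3986,-.0489,.2525 .3986,-.0489,.1016
```

```text
26.9 q [ -3.86  21.73  32.45 100.44   2.75  -8.49] [ 177.32    0.68 -175.38] [ 0.6601 -0.0308  0.2532]
.3986,-.0489,.2525 [ 0.2621  0.0031 -0.0023]
.3986,-.0489,.1016 [ 0.2639 -0.0039  0.1485]
```

Request:
arm_command --pt "0.05 0 0 0" --pt "0.1 0 0 0" --pt "0.15 0 0 0" --pt "0.2 0 0 0" --pt "0.25 0 0 0"

```text
time: 27.4
ee_pos: [0.4089, -0.0512, 0.25]
tcp_rot: [177.3, 0.7, -175.4]
wrist_force: [-0.7, -0.4, -1.4]
opening: 0.0274
grasp_force: 40.4
```

Request:
arm_command --pt "0.014 -0.001 0.04 0" --pt "0.014 -0.002 0.08 0" --pt "0.014 -0.003 0.12 0" --pt "0.014 -0.004 0.1485 0" --pt "0.014 -0.004 0.1485 0"

```text
time: 27.9
ee_pos: [0.3963, -0.049, 0.0983]
tcp_rot: [177.3, 0.4, -175.4]
wrist_force: [-0.6, 0.9, -0.7]
opening: 0.0271
grasp_force: 40.4
```

```bash
cat > tip.py <<'E'
from h import *
# fit bar pitch and length from tip marks in scene/top cams
o=bot.get_obs(); T=pose(o); G=T[:3,3]-.019*T[:3,2]
print(o['time'],np.round(o['ee_pos'],4),np.round(o['tcp_rot'],1),np.round(o['wrist_force'],1),np.round(o['opening'],4))
obs=[]
for n in('scene','top'):
    c=shot(n); cv2.imwrite('pics/last_%s.png'%n,c['color'])
    for k in('bar_tip','bar_grip'):
        for m in bot.mark_of(n,k)[:2]:
            if m['confidence']>.3: print(n,k,m['location'],round(m['confidence'],2),'yz-plane hit',end=' '); a,d=ray(c,m['location']); nrm=T[:3,1]; X=a+d*(nrm@(G-a))/(nrm@d); print(np.round(X,4),'pitch',np.round(np.degrees(np.arctan2(-(X-G)[2],-(X-G)@T[:3,0])),1),'L',np.round(np.linalg.norm(X-G),4))
E
python3 tip.py
```

```text
27.9 [ 0.3963 -0.049   0.0983] [ 177.3    0.4 -175.4] [-0.6  0.9 -0.7] 0.0271
scene bar_tip [299.6, 240.2] 0.73 yz-plane hit [ 0.5503 -0.0354  0.0733] pitch 15.9 L 0.1608
scene bar_grip [249.4, 246.1] 0.86 yz-plane hit [ 0.3938 -0.0501  0.1166] pitch 166.4 L 0.0026
top bar_tip [307.4, 254.6] 0.66 yz-plane hit [ 0.5363 -0.0427  0.2011] pitch -30.8 L 0.1634
top bar_tip [266.7, 218.0] 0.33 yz-plane hit [-0.1626 -0.3472  5.3573] pitch -95.9 L 5.2781
```

Request:
arm_command --pt "0 0 -0.004 0" --pt "-0.01 0 -0.001 0" --pt "-0.02 0 0.002 0" --pt "-0.03 0 0.005 0" --pt "-0.035 0 0.006 0"

```text
time: 28.7
ee_pos: [0.4343, -0.0463, 0.0951]
tcp_rot: [177.3, 0.6, -175.4]
wrist_force: [-0.8, -0.7, -1.0]
opening: 0.0273
grasp_force: 40.4
```

Request:
arm_command --pt "-0.005 0 0.0015 0" --pt "-0.01 0 0.003 0" --pt "-0.015 0 0.0045 0" --pt "-0.02 0 0.006 0" --pt "-0.0255 0 0.0075 0"

```text
time: 29.2
ee_pos: [0.4593, -0.044, 0.0886]
tcp_rot: [177.3, 0.7, -175.4]
wrist_force: [-0.4, 0.3, -1.7]
opening: 0.0272
grasp_force: 40.4
```

```bash
python3 tip.py; python3 -c "
import cv2;s=cv2.imread('pics/last_scene.png')[150:310,220:420];cv2.imwrite('pics/s9.png',cv2.resize(s,None,fx=4,fy=3.75))"
```

```text
29.2 [ 0.4593 -0.044   0.0886] [ 177.3    0.7 -175.4] [-0.4  0.3 -1.7] 0.0272
scene bar_tip [320.8, 233.3] 0.9 yz-plane hit [ 0.6236 -0.0299  0.0675] pitch 13.7 L 0.1699
scene bar_tip [343.8, 223.7] 0.54 yz-plane hit [ 0.7086 -0.0231  0.0672] pitch 9.2 L 0.2536
scene bar_grip [270.7, 242.4] 0.66 yz-plane hit [ 0.457  -0.0449  0.103 ] pitch 115.6 L 0.0051
top bar_tip [301.1, 230.9] 0.59 yz-plane hit [ 0.6211 -0.0243 -0.0564] pitch 45.5 L 0.2314
top bar_tip [337.6, 213.5] 0.34 yz-plane hit [ 0.5234 -0.0746  0.8487] pitch -84.6 L 0.7445
```

View pics/s9.png

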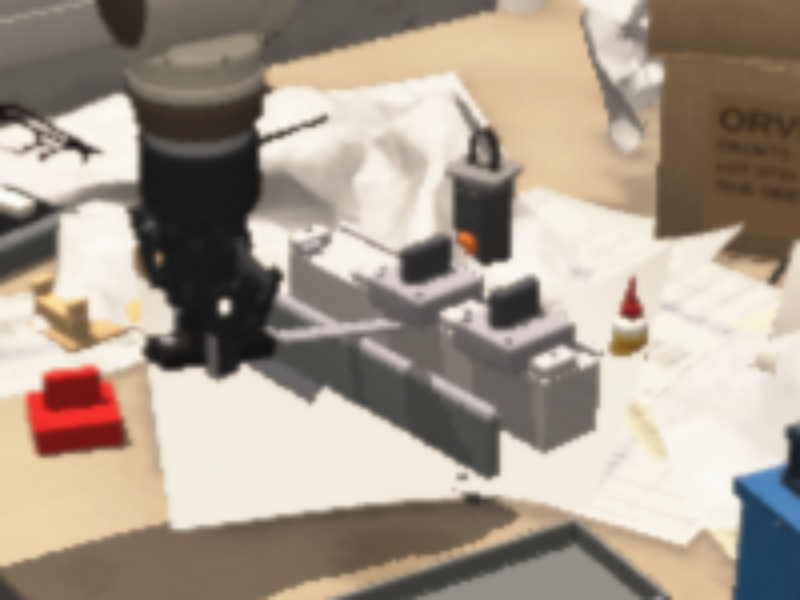

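Request:
arm_command --pt "0.001 0 0.01 0" --pt "0.0025 -0.001 0.02 0" --pt "0.004 -0.001 0.028 0" --pt "0.005 -0.0015 0.034 0" --pt "0.006 -0.002 0.039 0"

```text
time: 30.0
ee_pos: [0.4542, -0.0445, 0.0497]
tcp_rot: [177.3, 0.8, -175.4]
wrist_force: [5.5, 2.4, 6.8]
opening: 0.0273
grasp_force: 41.7
```

Request:
arm_command --pt "0 0 0.005 0" --pt "0 0 0.01 0" --pt "0 -0.001 0.015 0" --pt "-0.0005 -0.001 0.019 0" --pt "-0.0006 -0.001 0.022 0"

```text
time: 30.5
ee_pos: [0.4543, -0.0446, 0.0272]
tcp_rot: [177.3, 0.7, -175.5]
wrist_force: [1.2, 0.2, 2.3]
opening: 0.0272
grasp_force: 41.6
```

```bash
python3 tip.py; cat > blk.py <<'E'
from h import *
# block points on holder plane lines: intersect ray with vertical plane through socket centre along holder x
S={'block1_mid':np.array([.6403,-.029,0]),'block0_mid':np.array([.6475,-.1167,0])}
yh=np.array([-.082,.9966,0]); xh=np.array([.9966,.082,0])
for n in('scene',):
    c=shot(n)
    for m in bot.mark_of(n,'block1_mid')[:4]:
        for k in S:
            a,d=ray(c,m['location']); X=a+d*(yh@(S[k]-a))/(yh@d); print(k,m['location'],round(m['confidence'],2),'xh',round(float(xh@(X-S[k])),4),'z',round(X[2],4))
E
python3 blk.py
```

```text
30.5 [ 0.4543 -0.0446  0.0272] [ 177.3    0.7 -175.5] [1.2 0.2 2.3] 0.0272
scene bar_tip [323.2, 229.0] 0.63 yz-plane hit [ 0.6294 -0.0331  0.0803] pitch -11.0 L 0.179
scene bar_grip [271.5, 262.8] 0.86 yz-plane hit [ 0.4554 -0.0453  0.0432] pitch 66.6 L 0.0032
scene bar_grip [325.0, 252.7] 0.68 yz-plane hit [ 6.384e-01 -2.860e-02 -1.000e-04] pitch 14.1 L 0.1907
top bar_tip [305.8, 225.6] 0.59 yz-plane hit [ 0.6081 -0.0377  0.1414] pitch -31.5 L 0.1812
top bar_tip [328.3, 173.5] 0.35 yz-plane hit [ 0.5883 -0.0677  0.75  ] pitch -78.7 L 0.7169
block1_mid [348.2, 234.1] 0.23 xh 0.0861 z 0.0274
block0_mid [348.2, 234.1] 0.23 xh 0.0018 z 0.0948
```

Request:
arm_command --pt "-0.0005 0 0.004 0" --pt "-0.001 0 0.007 0" --pt "-0.0015 0 0.01 0" --pt "-0.0025 -0.0005 0.0125 0" --pt "-0.0025 -0.0005 0.0125 0"

```text
time: 31.4
ee_pos: [0.4566, -0.0442, 0.0145]
tcp_rot: [177.3, 0.6, -175.4]
wrist_force: [-2.0, 1.0, 1.6]
opening: 0.0272
grasp_force: 41.9
```

```bash
python3 tip.py;python3 blk.py; python3 -c "
import cv2;s=cv2.imread('pics/last_scene.png')[180:300,250:410];cv2.imwrite('pics/s10.png',cv2.resize(s,None,fx=5,fy=5,interpolation=cv2.INTER_CUBIC))"
```

```text
31.4 [ 0.4566 -0.0442  0.0145] [ 177.3    0.6 -175.4] [-2.   1.   1.6] 0.0272
scene bar_tip [317.7, 232.6] 0.54 yz-plane hit [ 0.6097 -0.0348  0.0764] pitch -15.5 L 0.1594
scene bar_grip [272.3, 269.3] 0.86 yz-plane hit [ 0.457  -0.0445  0.0224] pitch 87.7 L 0.0112
top bar_tip [306.8, 227.2] 0.59 yz-plane hit [ 0.6    -0.0402  0.1736] pitch -44.0 L 0.2006
block1_mid [330.8, 218.8] 0.85 xh 0.0192 z 0.0998
block0_mid [330.8, 218.8] 0.85 xh -0.0591 z 0.1607
```

View pics/s10.png

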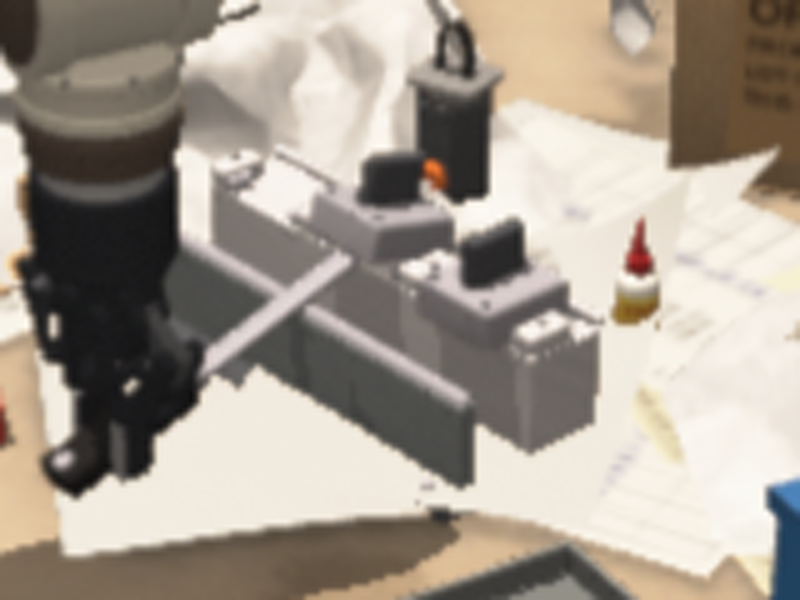

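Request:
arm_command --pt "0.006 0 0 0" --pt "0.015 0 0 0" --pt "0.03 0 0 0" --pt "0.045 0 0 0" --pt "0.055 0 0 0"

```text
time: 32.3
ee_pos: [0.4005, -0.0488, 0.0141]
tcp_rot: [177.3, 0.6, -175.5]
wrist_force: [-0.2, -1.4, -1.2]
opening: 0.0272
grasp_force: 41.3
```

Request:
arm_command --pt "0 0 -0.02 0" --pt "0 0 -0.05 0" --pt "0 0 -0.09 0" --pt "0 0 -0.13 0" --pt "0 0 -0.13 0"

```text
time: 32.8
ee_pos: [0.4028, -0.0554, 0.1493]
tcp_rot: [177.4, 1.1, -175.5]
wrist_force: [-0.1, -1.7, -2.4]
opening: 0.0276
grasp_force: 41.4
```

Request:
arm_command --pt "0 0.045 0 0" --pt "0 0.09 0 0" --pt "0 0.135 0 0" --pt "0 0.18 0 0" --pt "0 0.222 0 0"

```text
time: 33.3
ee_pos: [0.3823, 0.1678, 0.154]
tcp_rot: [177.3, 0.7, -175.4]
wrist_force: [0.9, -0.8, -2.1]
opening: 0.0274
grasp_force: 41.3
```

```bash
python3 blk.py; python3 tip.py;  python3 sh.py .598,.1916,.1 .6012,.1949,.0312
```

```text
block1_mid [328.4, 217.5] 0.89 xh 0.0105 z 0.1068
block0_mid [328.4, 217.5] 0.89 xh -0.067 z 0.1671
33.4 [0.3822 0.1699 0.154 ] [ 177.3    0.6 -175.1] [-1.8 -0.5 -1.3] 0.0273
scene bar_tip [251.8, 163.4] 0.69 yz-plane hit [0.5395 0.1799 0.2254] pitch -18.3 L 0.1663
scene bar_grip [205.8, 195.3] 0.77 yz-plane hit [0.3878 0.1694 0.1739] pitch -9.4 L 0.0058
top bar_tip [206.2, 255.3] 0.92 yz-plane hit [0.5333 0.182  0.1717] pitch 0.5 L 0.1519
top bar_grip [338.1, 211.9] 0.66 yz-plane hit [0.2003 0.0263 2.8261] pitch -93.5 L 2.6632
33.7 q [ 21.69 -15.61 -17.53  86.67   2.35  17.26] [ 177.33    0.65 -175.56] [0.3834 0.1651 0.1544]
.598,.1916,.1 [-0.2154  0.0071  0.0572]
.6012,.1949,.0312 [-0.2181  0.007   0.1261]
```

Request:
arm_command --pt "-0.05 0.002 0.01 0" --pt "-0.1 0.004 0.02 0" --pt "-0.15 0.006 0.03 0" --pt "-0.2 0.007 0.05 0" --pt "-0.216 0.007 0.07 0"

```text
time: 34.2
ee_pos: [0.6024, 0.1922, 0.0866]
tcp_rot: [177.3, 0.8, -175.6]
wrist_force: [-1.1, 1.0, -1.8]
opening: 0.0273
grasp_force: 41.4
```

Request:
arm_command --pt "0 0 0.012 0" --pt "0 0 0.022 0" --pt "0 0 0.028 0" --pt "0 0 0.034 0" --pt "-0.001 0 0.04 0"

```text
time: 34.7
ee_pos: [0.5999, 0.1957, 0.0487]
tcp_rot: [177.3, 0.8, -175.4]
wrist_force: [0.4, -1.4, 10.6]
opening: 0.0272
grasp_force: 43.0
```

Request:
arm_command --pt "0 0 0.004 0" --pt "0 0 0.008 0" --pt "-0.001 0 0.012 0" --pt "-0.001 0 0.016 0" --pt "-0.001 0 0.016 0"

```text
time: 35.2
ee_pos: [0.604, 0.1969, 0.035]
tcp_rot: [177.3, 1.2, -175.4]
wrist_force: [7.2, -1.7, 7.0]
opening: 0.0273
grasp_force: 44.8
```

Request:
arm_command --pt "0 0 -0.03 0" --pt "0 0 -0.06 0" --pt "0 0 -0.09 0" --pt "0 0 -0.12 0" --pt "0 0 -0.12 0"

```text
time: 35.7
ee_pos: [0.6017, 0.1913, 0.1572]
tcp_rot: [177.2, 1.1, -175.4]
wrist_force: [1.1, 0.4, -1.0]
opening: 0.0276
grasp_force: 43.6
```

```bash
python3 tip.py
```

```text
35.7 [0.6017 0.1913 0.1572] [ 177.2    1.1 -175.4] [ 1.1  0.4 -1. ] 0.0276
scene bar_tip [316.1, 159.5] 0.78 yz-plane hit [0.777  0.2047 0.1737] pitch 0.8 L 0.1762
scene bar_tip [348.7, 243.0] 0.35 yz-plane hit [ 0.9383  0.2356 -0.1938] pitch 48.1 L 0.5025
scene bar_grip [270.4, 174.5] 0.68 yz-plane hit [0.6035 0.1907 0.1721] pitch 63.3 L 0.0047
```

Request:
arm_command --pt "0.003 0 0.04 0" --pt "0.004 0 0.08 0" --pt "0.004 0 0.1 0" --pt "0.004 0 0.112 0" --pt "0.004 0 0.115 0"

```text
time: 36.5
ee_pos: [0.5962, 0.1957, 0.0354]
tcp_rot: [177.4, 0.5, -175.4]
wrist_force: [-0.4, -0.5, 0.2]
opening: 0.0273
grasp_force: 43.8
```

Request:
arm_command --pt "0 0 0.004 0" --pt "0 0 0.007 0" --pt "0 0 0.01 0" --pt "0 0 0.0135 0" --pt "0 0 0.0135 0"

```text
time: 37.0
ee_pos: [0.5993, 0.1967, 0.028]
tcp_rot: [177.3, 1.0, -175.5]
wrist_force: [-5.0, -4.4, 19.0]
opening: 0.0276
grasp_force: 48.3
```

```bash
python3 tip.py
```

```text
37.0 [0.5993 0.1967 0.028 ] [ 177.3    1.  -175.5] [-5.  -4.4 19. ] 0.0276
scene bar_grip [269.6, 211.6] 0.68 yz-plane hit [0.5962 0.1953 0.0517] pitch -119.4 L 0.0055
scene bar_grip [304.5, 221.5] 0.38 yz-plane hit [ 0.7318  0.2101 -0.0307] pitch 30.5 L 0.1546
```

Request:
arm_command --pt "0 0 -0.03 0" --pt "0 0 -0.06 0" --pt "0 0 -0.09 0" --pt "0 0 -0.12 0" --pt "0 0 -0.12 0"

```text
time: 37.8
ee_pos: [0.5985, 0.1914, 0.1495]
tcp_rot: [177.2, 1.2, -175.5]
wrist_force: [0.8, -0.4, -1.4]
opening: 0.0271
grasp_force: 45.6
```

```bash
python3 tip.py; python3 blk.py
```

```text
37.8 [0.5985 0.1914 0.1495] [ 177.2    1.2 -175.5] [ 0.8 -0.4 -1.4] 0.0271
scene bar_tip [311.4, 177.1] 0.78 yz-plane hit [0.759  0.2058 0.119 ] pitch 17.1 L 0.1689
scene bar_grip [269.8, 175.2] 0.48 yz-plane hit [0.6013 0.1906 0.1705] pitch -32.8 L 0.0037
scene bar_grip [333.2, 317.5] 0.34 yz-plane hit [ 0.8776  0.2461 -0.5092] pitch 68.4 L 0.7352
top bar_tip [204.2, 163.6] 0.58 yz-plane hit [0.7555 0.2057 0.1154] pitch 18.7 L 0.1666
top bar_grip [328.6, 168.5] 0.6 yz-plane hit [0.0446 0.0068 3.0077] pitch -100.1 L 2.8985
block1_mid [329.9, 218.2] 0.78 xh 0.0159 z 0.1028
block0_mid [329.9, 218.2] 0.78 xh -0.0621 z 0.1634
```

Request:
arm_command --pt "0.045 0 0 0" --pt "0.09 0 0 0" --pt "0.135 0 0 0" --pt "0.18 0 0 0" --pt "0.215 0 0 0"

```text
time: 38.7
ee_pos: [0.3794, 0.1733, 0.1398]
tcp_rot: [177.3, 0.6, -175.4]
wrist_force: [0.2, -0.1, -0.7]
opening: 0.0273
grasp_force: 45.5
```

Request:
arm_command --pt "0 -0.045 0 0" --pt "0 -0.09 0 0" --pt "0 -0.135 0 0" --pt "0 -0.18 0 0" --pt "0 -0.225 0 0"

```text
time: 39.2
ee_pos: [0.3995, -0.0519, 0.1298]
tcp_rot: [177.3, 0.7, -175.4]
wrist_force: [1.0, 0.9, -2.3]
opening: 0.0269
grasp_force: 45.5
```

Request:
arm_command --pt "0 -0.04 0 0" --pt "0 -0.085 0 0" --pt "0 -0.085 0 0" --pt "0 -0.085 0 0" --pt "0 -0.085 0 0"

```text
time: 39.7
ee_pos: [0.4064, -0.1343, 0.1258]
tcp_rot: [177.3, 0.6, -175.4]
wrist_force: [-0.3, 0.7, -2.3]
opening: 0.0273
grasp_force: 45.5
```

```bash
python3 tip.py; python3 sh.py .4073,-.1365,.1111 .4671,-.1315,.0922
```

```text
39.7 [ 0.4064 -0.1343  0.1258] [ 177.3    0.6 -175.4] [-0.3  0.7 -2.3] 0.0273
scene bar_tip [324.3, 243.9] 0.71 yz-plane hit [ 0.5695 -0.1197  0.0943] pitch 17.2 L 0.1715
scene bar_grip [273.2, 249.2] 0.86 yz-plane hit [ 0.4114 -0.1347  0.1417] pitch 31.0 L 0.006
scene bar_grip [228.2, 240.1] 0.38 yz-plane hit [ 0.2948 -0.1474  0.2114] pitch -149.1 L 0.1304
top bar_tip [339.6, 246.6] 0.86 yz-plane hit [ 0.5675 -0.1191  0.0783] pitch 22.4 L 0.1751
top bar_grip [404.4, 291.2] 0.35 yz-plane hit [ 0.4475 -0.1604  0.7472] pitch -85.7 L 0.6043
40.0 q [-20.06 -12.09 -17.8   84.79   2.72 -24.73] [ 177.32    0.68 -175.36] [ 0.4067 -0.1342  0.1261]
.4073,-.1365,.1111 [-0.0002 -0.0031  0.0149]
.4671,-.1315,.0922 [-0.06   -0.0038  0.0345]
```

Request:
arm_command --pt "0 -0.003 0.01 0" --pt "0 -0.003 0.015 0" --pt "-0.01 -0.003 0.018 0" --pt "-0.02 -0.003 0.0215 0" --pt "-0.03 -0.0035 0.025 0"

```text
time: 40.5
ee_pos: [0.4381, -0.1347, 0.1009]
tcp_rot: [177.3, 0.7, -175.4]
wrist_force: [-0.6, 0.2, -2.9]
opening: 0.0275
grasp_force: 45.5
```

Request:
arm_command --pt "-0.007 0 0.0025 0" --pt "-0.014 0 0.005 0" --pt "-0.021 0 0.0075 0" --pt "-0.028 0 0.0095 0" --pt "-0.028 0 0.0095 0"

```text
time: 41.0
ee_pos: [0.4646, -0.132, 0.091]
tcp_rot: [177.3, 0.5, -175.4]
wrist_force: [-1.2, 0.2, -3.3]
opening: 0.0272
grasp_force: 45.2
```

```bash
python3 tip.py
```

```text
41.0 [ 0.4646 -0.132   0.091 ] [ 177.3    0.5 -175.4] [-1.2  0.2 -3.3] 0.0272
scene bar_tip [341.8, 248.9] 0.64 yz-plane hit [ 0.6281 -0.1173  0.0578] pitch 17.7 L 0.1724
scene bar_tip [387.7, 358.9] 0.41 yz-plane hit [ 0.871  -0.0719 -0.4872] pitch 55.9 L 0.7249
scene bar_grip [296.2, 253.1] 0.89 yz-plane hit [ 0.4764 -0.1318  0.1064] pitch 16.8 L 0.0124
top bar_tip [340.5, 224.7] 0.59 yz-plane hit [ 0.6182 -0.1198  0.0943] pitch 5.8 L 0.155
```

Request:
arm_command --pt "0.002 0 0.01 0" --pt "0.004 -0.001 0.02 0" --pt "0.0055 -0.001 0.029 0" --pt "0.007 -0.0015 0.036 0" --pt "0.0075 -0.002 0.0415 0"

```text
time: 41.8
ee_pos: [0.4583, -0.1326, 0.05]
tcp_rot: [177.3, 0.7, -175.4]
wrist_force: [1.4, 2.0, 2.1]
opening: 0.0273
grasp_force: 45.9
```

Request:
arm_command --pt "0 0 0.005 0" --pt "0 0 0.01 0" --pt "0 -0.001 0.015 0" --pt "-0.0005 -0.001 0.019 0" --pt "-0.0007 -0.001 0.023 0"

```text
time: 42.3
ee_pos: [0.459, -0.1326, 0.027]
tcp_rot: [177.3, 0.7, -175.5]
wrist_force: [0.5, 1.7, 1.8]
opening: 0.0276
grasp_force: 46.4
```

Request:
arm_command --pt "-0.0005 0 0.004 0" --pt "-0.001 0 0.007 0" --pt "-0.0015 0 0.01 0" --pt "-0.002 -0.0005 0.013 0" --pt "-0.002 -0.0005 0.013 0"

```text
time: 42.8
ee_pos: [0.461, -0.1323, 0.0139]
tcp_rot: [177.3, 0.6, -175.4]
wrist_force: [1.2, 1.5, 1.7]
opening: 0.027
grasp_force: 46.8
```

```bash
python3 tip.py; cat > blk2.py <<'E'
from h import *
exec(open('blk.py').read().split('for n in')[0])
c=shot('scene')
for nm in('block0_mid','block1_mid','block2_mid'):
  for m in bot.mark_of('scene',nm)[:4]:
    if m['confidence']<.3: continue
    for k in S:
        a,d=ray(c,m['location']); X=a+d*(yh@(S[k]-a))/(yh@d); x=float(xh@(X-S[k]))
        if abs(x)<.035: print(nm,k,m['location'],round(m['confidence'],2),'xh',round(x,4),'z',round(X[2],4))
E
python3 blk2.py
```

```text
42.8 [ 0.461  -0.1323  0.0139] [ 177.3    0.6 -175.4] [1.2 1.5 1.7] 0.027
scene bar_tip [343.0, 246.3] 0.84 yz-plane hit [ 0.6287 -0.1214  0.0674] pitch -11.6 L 0.1718
scene bar_grip [291.9, 277.8] 0.65 yz-plane hit [ 0.46   -0.1337  0.0424] pitch -94.6 L 0.0095
top bar_tip [342.7, 227.3] 0.46 yz-plane hit [ 0.6108 -0.1245  0.1038] pitch -25.1 L 0.1661
block0_mid block0_mid [346.1, 227.2] 0.63 xh -0.0061 z 0.1181
block1_mid block1_mid [327.8, 220.1] 0.96 xh 0.0083 z 0.0996
```

Request:
arm_command --pt "0.006 0 0 0" --pt "0.015 0 0 0" --pt "0.03 0 0 0" --pt "0.045 0 0 0" --pt "0.06 0 0 0"

```text
time: 43.8
ee_pos: [0.3995, -0.137, 0.0131]
tcp_rot: [177.3, 0.6, -175.5]
wrist_force: [-0.1, 0.1, -2.4]
opening: 0.0274
grasp_force: 46.2
```

Request:
arm_command --pt "0 0 -0.02 0" --pt "0 0 -0.05 0" --pt "0 0 -0.09 0" --pt "0 0 -0.13 0" --pt "0 0.03 -0.13 0"

```text
time: 44.3
ee_pos: [0.399, -0.1156, 0.1495]
tcp_rot: [177.5, 1.0, -175.6]
wrist_force: [-0.1, 0.3, -2.1]
opening: 0.0272
grasp_force: 46.2
```

Request:
arm_command --pt "0 0.045 0 0" --pt "0 0.09 0 0" --pt "0 0.135 0 0" --pt "0 0.18 0 0" --pt "0 0.225 0 0"

```text
time: 44.8
ee_pos: [0.3785, 0.1117, 0.1552]
tcp_rot: [177.3, 0.7, -175.5]
wrist_force: [1.5, 0.0, -2.3]
opening: 0.0271
grasp_force: 46.1
```

```bash
python3 tip.py; python3 blk2.py; python3 -c "
import cv2;s=cv2.imread('pics/last_scene.png')[190:290,270:400];cv2.imwrite('pics/s11.png',cv2.resize(s,None,fx=6,fy=6,interpolation=cv2.INTER_CUBIC))"
```

```text
44.8 [0.3785 0.1117 0.1552] [ 177.3    0.7 -175.5] [ 1.5  0.  -2.3] 0.0271
scene bar_tip [263.0, 172.2] 0.92 yz-plane hit [0.5408 0.1217 0.2177] pitch -14.9 L 0.1685
scene bar_grip [215.6, 200.3] 0.83 yz-plane hit [0.3891 0.1114 0.1806] pitch -30.5 L 0.0125
top bar_tip [229.9, 254.0] 0.78 yz-plane hit [0.5313 0.1199 0.2402] pitch -23.2 L 0.1668
top bar_tip [214.2, 298.6] 0.54 yz-plane hit [0.436  0.0978 0.5518] pitch -80.9 L 0.3822
block0_mid block0_mid [346.6, 229.3] 0.77 xh -0.0042 z 0.1113
block1_mid block1_mid [327.4, 216.0] 0.58 xh 0.0069 z 0.1126
```

View pics/s11.png

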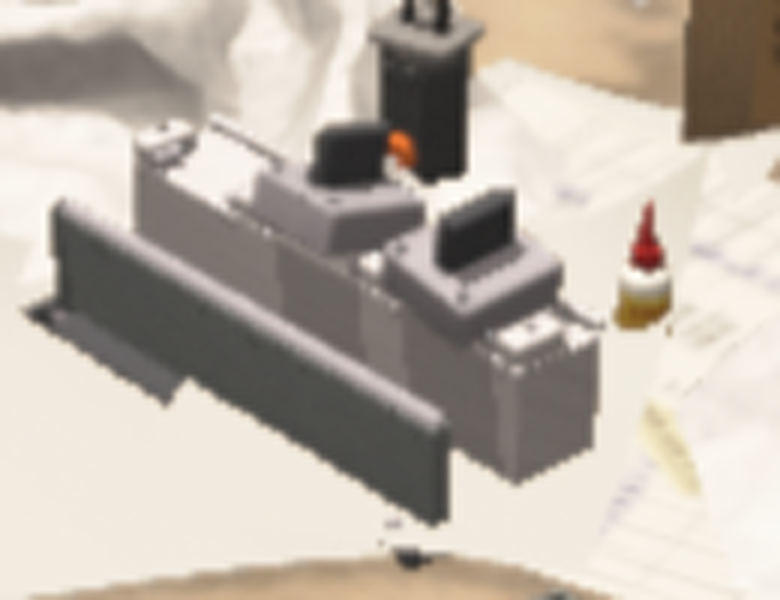

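```bash
python3 - <<'E'
from h import *
a=cv2.imread('pics/scene1.png'); b=cv2.imread('pics/last_scene.png'); c=shot('scene')
S={'b1':np.array([.6403,-.029,.07]),'b0':np.array([.6475,-.1167,.07])}
yh=np.array([-.082,.9966,0]); xh=np.array([.9966,.082,0])
def P(s,x,y,z,phi=0,dx=0):
    v=np.array([x-.03,z]); C,Q=np.cos(np.radians(phi)),np.sin(np.radians(phi))
    v=np.array([v[0]*C+v[1]*Q,-v[0]*Q+v[1]*C])+[.03+dx,0]
    return proj(c,s+xh*v[0]+yh*y+np.array([0,0,v[1]]))
for k,s in S.items():
    for nm,p in dict(ribtopfront=(-.02,0,.052),ribtopback=(.02,0,.052),slabFR=(-.03,-.028,.024),slabBR=(.03,-.028,.024),slabFL=(-.03,.028,.024)).items():
        print(k,nm,'seat',np.round(P(s,*p),1),'shift6',np.round(P(s,*p,6)-P(s,*p),1),'shift12',np.round(P(s,*p,12)-P(s,*p),1),end=' ')
        q=np.round(P(s,*p)).astype(int); r=5
        t=cv2.resize(a[q[1]-r:q[1]+r+1,q[0]-r:q[0]+r+1],None,fx=4,fy=4,interpolation=cv2.INTER_CUBIC); R_=r+9
        w=cv2.resize(b[q[1]-R_:q[1]+R_+1,q[0]-R_:q[0]+R_+1],None,fx=4,fy=4,interpolation=cv2.INTER_CUBIC)
        m=cv2.matchTemplate(w,t,cv2.TM_CCOEFF_NORMED); _,v,_,l=cv2.minMaxLoc(m); print('obs',(np.array(l)-36)/4,round(v,2))
E
```

```text
b1 ribtopfront seat [319.8 215.9] shift6 [ 1.6 -2.3] shift12 [ 3.3 -4.4] obs [ 2.5  -4.25] 0.97
b1 ribtopback seat [331.  211.4] shift6 [ 1.5 -0.8] shift12 [ 3.  -1.5] obs [ 0.25 -2.25] 0.89
b1 slabFR seat [323.9 230. ] shift6 [ 0.8 -2.4] shift12 [ 1.8 -4.7] obs [ 3. -4.] 0.85
b1 slabBR seat [340.6 223. ] shift6 [ 0.7 -0.2] shift12 [ 1.3 -0.4] obs [-0.25 -0.5 ] 0.94
b1 slabFL seat [310.5 222.7] shift6 [ 0.8 -2.3] shift12 [ 1.7 -4.6] obs [-2.25 -1.25] 0.9
b0 ribtopfront seat [342.2 227.6] shift6 [ 1.7 -2.4] shift12 [ 3.4 -4.6] obs [ 0.25 -1.5 ] 0.94
b0 ribtopback seat [353.4 222.7] shift6 [ 1.5 -0.9] shift12 [ 3.1 -1.6] obs [ 1.   -2.25] 0.99
b0 slabFR seat [346.6 242.4] shift6 [ 0.9 -2.5] shift12 [ 1.9 -4.9] obs [ 0.5 -1.5] 0.94
b0 slabBR seat [363.4 234.8] shift6 [ 0.7 -0.3] shift12 [ 1.4 -0.4] obs [ 0.   -2.25] 0.98
b0 slabFL seat [332.  234.4] shift6 [ 0.8 -2.4] shift12 [ 1.8 -4.8] obs [-1.   -0.25] 0.73
```

Request:
arm_command --pt "0 0.045 0 0" --pt "-0.04 0.062 0.01 0" --pt "-0.085 0.062 0.02 0" --pt "-0.13 0.062 0.03 0" --pt "-0.175 0.062 0.04 0"

```text
time: 45.85
ee_pos: [0.5516, 0.1877, 0.1198]
tcp_rot: [177.3, 0.7, -175.5]
wrist_force: [0.7, 0.0, -1.0]
opening: 0.0271
grasp_force: 46.1
```

```bash
python3 sh.py .5975,.1945,.085 .5965,.196,.045 .5975,.1967,.0265
```

```text
45.85 q [17.59  7.36  0.31 81.68  2.46 13.09] [ 177.32    0.67 -175.48] [0.5516 0.1877 0.1198]
.5975,.1945,.085 [-0.0459  0.0015  0.0355]
.5965,.196,.045 [-0.0445  0.0012  0.0755]
.5975,.1967,.0265 [-0.0453  0.0009  0.094 ]
```

Request:
arm_command --pt "-0.046 0.0015 0.01 0" --pt "-0.046 0.0015 0.035 0" --pt "-0.045 0.001 0.06 0" --pt "-0.0445 0.001 0.07 0" --pt "-0.0445 0.001 0.0755 0"

```text
time: 46.35
ee_pos: [0.5939, 0.1954, 0.0447]
tcp_rot: [177.4, 0.6, -175.5]
wrist_force: [-4.9, -5.0, 9.0]
opening: 0.0274
grasp_force: 47.7
```

Request:
arm_command --pt "0 0 0.004 0" --pt "0 0 0.008 0" --pt "0 0 0.012 0" --pt "0 0 0.016 0" --pt "0 0 0.0185 0"

```text
time: 46.85
ee_pos: [0.5982, 0.1968, 0.0321]
tcp_rot: [177.3, 1.2, -175.5]
wrist_force: [5.2, -5.5, 14.4]
opening: 0.0273
grasp_force: 50.9
```

Request:
arm_command --pt "0 0 -0.03 0" --pt "0 0 -0.06 0" --pt "0 0 -0.09 0" --pt "0 0 -0.12 0" --pt "0 0 -0.12 0"

```text
time: 47.35
ee_pos: [0.5958, 0.1918, 0.1539]
tcp_rot: [177.2, 1.2, -175.5]
wrist_force: [0.2, -0.5, -1.9]
opening: 0.0272
grasp_force: 48.7
```

```bash
python3 tip.py
```

```text
47.35 [0.5958 0.1918 0.1539] [ 177.2    1.2 -175.5] [ 0.2 -0.5 -1.9] 0.0272
scene bar_tip [312.8, 161.1] 0.68 yz-plane hit [0.7644 0.2045 0.1714] pitch 0.5 L 0.1694
scene bar_grip [268.2, 171.3] 0.84 yz-plane hit [0.5966 0.1904 0.1839] pitch -83.2 L 0.0111
top bar_tip [202.0, 158.0] 0.62 yz-plane hit [0.7611 0.2055 0.1455] pitch 9.4 L 0.1685
```

Request:
arm_command --pt "0 0 0.04 0" --pt "0 0 0.08 0" --pt "0 0 0.1 0" --pt "0 0 0.11 0" --pt "0 0 0.115 0"

```text
time: 48.15
ee_pos: [0.5936, 0.1966, 0.0317]
tcp_rot: [177.4, 0.5, -175.4]
wrist_force: [-6.4, -2.5, 14.2]
opening: 0.027
grasp_force: 50.6
```

Request:
arm_command --pt "0 0 0.003 0" --pt "0 0 0.006 0" --pt "0 0 0.009 0" --pt "0 0 0.012 0" --pt "0 0 0.0125 0"

```text
time: 48.65
ee_pos: [0.5965, 0.1976, 0.0251]
tcp_rot: [177.3, 1.0, -175.5]
wrist_force: [-9.3, -5.7, 27.8]
opening: 0.0278
grasp_force: 54.9
```

Request:
arm_command --pt "0 0 -0.03 0" --pt "0 0 -0.06 0" --pt "0 0 -0.09 0" --pt "0 0 -0.11 0" --pt "0 0 -0.11 0"

```text
time: 49.15
ee_pos: [0.5958, 0.1927, 0.1342]
tcp_rot: [177.2, 1.1, -175.5]
wrist_force: [0.3, -0.4, -2.3]
opening: 0.0275
grasp_force: 51.1
```

Request:
arm_command --pt "0.045 0 0 0" --pt "0.09 0 0 0" --pt "0.135 0 0 0" --pt "0.18 0 0 0" --pt "0.212 0 0 0"

```text
time: 49.65
ee_pos: [0.38, 0.175, 0.1259]
tcp_rot: [177.3, 0.6, -175.4]
wrist_force: [0.8, -0.2, -1.6]
opening: 0.0277
grasp_force: 50.9
```

Request:
arm_command --pt "0 -0.045 0 0" --pt "0 -0.09 0 0" --pt "0 -0.135 0 0" --pt "0 -0.18 0 0" --pt "0 -0.225 0 0"

```text
time: 50.15
ee_pos: [0.4002, -0.0502, 0.1159]
tcp_rot: [177.3, 0.7, -175.4]
wrist_force: [1.7, 0.8, -2.5]
opening: 0.0275
grasp_force: 51.0
```

Request:
arm_command --pt "0 -0.04 0 0" --pt "0 -0.085 0 0" --pt "0 -0.087 0 0" --pt "0 -0.087 0 0" --pt "0 -0.087 0 0"

```text
time: 50.65
ee_pos: [0.4073, -0.1345, 0.112]
tcp_rot: [177.3, 0.6, -175.4]
wrist_force: [-0.1, 0.9, -2.0]
opening: 0.0275
grasp_force: 51.0
```

```bash
python3 tip.py;  python3 sh.py .4073,-.1365,.1111 .4671,-.1315,.0922
```

```text
50.65 [ 0.4073 -0.1345  0.112 ] [ 177.3    0.6 -175.4] [-0.1  0.9 -2. ] 0.0275
scene bar_tip [326.4, 246.9] 0.58 yz-plane hit [ 0.5762 -0.1195  0.0831] pitch 15.8 L 0.1764
scene bar_grip [273.3, 254.2] 0.75 yz-plane hit [ 0.4107 -0.135   0.1285] pitch 34.5 L 0.0044
top bar_tip [342.3, 248.1] 0.73 yz-plane hit [ 0.5594 -0.1229  0.1247] pitch 2.3 L 0.1529
50.95 q [-20.05 -11.88 -19.12  83.26   2.72 -24.73] [ 177.33    0.69 -175.36] [ 0.4076 -0.1344  0.1126]
.4073,-.1365,.1111 [ 0.0005 -0.0021  0.0014]
.4671,-.1315,.0922 [-0.0592 -0.0029  0.021 ]
```

Request:
arm_command --pt "0 -0.002 0.006 0" --pt "-0.005 -0.002 0.0095 0" --pt "-0.014 -0.002 0.012 0" --pt "-0.023 -0.0025 0.0145 0" --pt "-0.032 -0.0025 0.017 0"

```text
time: 51.45
ee_pos: [0.4407, -0.1343, 0.0954]
tcp_rot: [177.3, 0.7, -175.4]
wrist_force: [-0.4, -0.3, -1.9]
opening: 0.0274
grasp_force: 51.0
```

Request:
arm_command --pt "-0.006 0 0.0017 0" --pt "-0.012 0 0.0034 0" --pt "-0.018 0 0.005 0" --pt "-0.02 0 0.0055 0" --pt "-0.02 0 0.0055 0"

```text
time: 51.95
ee_pos: [0.4598, -0.1324, 0.0903]
tcp_rot: [177.3, 0.7, -175.4]
wrist_force: [-1.2, -0.1, -2.0]
opening: 0.0268
grasp_force: 51.0
```

```bash
python3 tip.py
```

```text
51.95 [ 0.4598 -0.1324  0.0903] [ 177.3    0.7 -175.4] [-1.2 -0.1 -2. ] 0.0268
scene bar_tip [340.8, 245.8] 0.71 yz-plane hit [ 0.6239 -0.1182  0.0691] pitch 13.7 L 0.1697
scene bar_tip [308.6, 238.9] 0.69 yz-plane hit [ 0.5148 -0.13    0.1321] pitch -22.3 L 0.0597
scene bar_grip [290.8, 253.2] 0.63 yz-plane hit [ 0.4599 -0.1335  0.1129] pitch -86.1 L 0.0036
top bar_tip [325.2, 167.3] 0.57 yz-plane hit [ 0.8285 -0.0893 -0.1966] pitch 39.8 L 0.4812
top bar_tip [341.1, 225.9] 0.46 yz-plane hit [ 0.614  -0.1207  0.1043] pitch 1.8 L 0.1549
```

Request:
arm_command --pt "0.001 0 0.01 0" --pt "0.002 -0.001 0.02 0" --pt "0.003 -0.001 0.029 0" --pt "0.004 -0.0015 0.036 0" --pt "0.004 -0.002 0.0405 0"

```text
time: 52.75
ee_pos: [0.4559, -0.1326, 0.0491]
tcp_rot: [177.3, 0.6, -175.4]
wrist_force: [-2.1, 1.4, 2.4]
opening: 0.0272
grasp_force: 51.2
```

Request:
arm_command --pt "0 0 0.005 0" --pt "0 0 0.01 0" --pt "0 -0.001 0.015 0" --pt "0 -0.001 0.019 0" --pt "0 -0.001 0.023 0"

```text
time: 53.25
ee_pos: [0.4571, -0.1327, 0.0268]
tcp_rot: [177.3, 0.7, -175.4]
wrist_force: [2.5, 1.9, 3.6]
opening: 0.0276
grasp_force: 51.6
```

Request:
arm_command --pt "0 0 0.004 0" --pt "-0.0005 0 0.008 0" --pt "-0.001 0 0.012 0" --pt "-0.0015 -0.0005 0.0155 0" --pt "-0.0015 -0.0005 0.0155 0"

```text
time: 53.75
ee_pos: [0.4577, -0.1325, 0.0107]
tcp_rot: [177.3, 0.6, -175.5]
wrist_force: [0.4, 0.6, 0.8]
opening: 0.0275
grasp_force: 52.1
```

```bash
python3 tip.py; cat > tm.py <<'E'
from h import *
c=shot('scene'); a=cv2.imread('pics/scene1.png'); b=c['color']; cv2.imwrite('pics/last_scene.png',b)
S={'b1':np.array([.6403,-.029,.07]),'b0':np.array([.6475,-.1167,.07])}
yh=np.array([-.082,.9966,0]); xh=np.array([.9966,.082,0])
for k,s in S.items():
    for nm,p in dict(ribtopfront=(-.02,0,.052),ribtopback=(.02,0,.052),slabFR=(-.03,-.028,.024),slabBR=(.03,-.028,.024)).items():
        q=np.round(proj(c,s+xh*p[0]+yh*p[1]+np.array([0,0,p[2]]))).astype(int); r=5; R_=r+9
        t=cv2.resize(a[q[1]-r:q[1]+r+1,q[0]-r:q[0]+r+1],None,fx=4,fy=4,interpolation=cv2.INTER_CUBIC)
        w=cv2.resize(b[q[1]-R_:q[1]+R_+1,q[0]-R_:q[0]+R_+1],None,fx=4,fy=4,interpolation=cv2.INTER_CUBIC)
        m=cv2.matchTemplate(w,t,cv2.TM_CCOEFF_NORMED); _,v,_,l=cv2.minMaxLoc(m); print(k,nm,'obs',(np.array(l)-36)/4,round(v,2))
E
python3 tm.py
```

```text
53.75 [ 0.4577 -0.1325  0.0107] [ 177.3    0.6 -175.5] [0.4 0.6 0.8] 0.0275
scene bar_tip [342.1, 244.2] 0.74 yz-plane hit [ 0.625  -0.1222  0.0754] pitch -15.2 L 0.1739
scene bar_grip [290.2, 278.4] 0.64 yz-plane hit [ 0.4547 -0.1343  0.043 ] pitch -102.0 L 0.0137
b1 ribtopfront obs [ 2.5  -4.25] 0.97
b1 ribtopback obs [ 0.25 -2.25] 0.89
b1 slabFR obs [ 2.75 -4.  ] 0.85
b1 slabBR obs [-0.25 -0.5 ] 0.87
b0 ribtopfront obs [ 0.5  -2.25] 0.89
b0 ribtopback obs [ 1.5 -3.5] 0.98
b0 slabFR obs [ 1.   -3.25] 0.97
b0 slabBR obs [ 0.   -2.75] 0.99
```

Request:
arm_command --pt "0.006 0 0 0" --pt "0.015 0 0 0" --pt "0.03 0 0 0" --pt "0.045 0 0 0" --pt "0.06 0 0 0"

```text
time: 54.6
ee_pos: [0.3966, -0.137, 0.0102]
tcp_rot: [177.3, 0.6, -175.4]
wrist_force: [0.3, -1.6, -1.9]
opening: 0.0271
grasp_force: 51.5
```

Request:
arm_command --pt "0 0 -0.04 0" --pt "0 0 -0.09 0" --pt "0 0 -0.14 0" --pt "0 0.01 -0.19 0" --pt "0 0.02 -0.24 0"

```text
time: 55.1
ee_pos: [0.3935, -0.1288, 0.2511]
tcp_rot: [177.3, 0.6, -175.5]
wrist_force: [1.3, 0.1, -1.1]
opening: 0.0274
grasp_force: 51.5
```

Request:
arm_command --pt "-0.05 0.01 0 0" --pt "-0.1 0.02 0 0" --pt "-0.15 0.03 0 0" --pt "-0.2 0.04 0 0" --pt "-0.25 0.04 0 0"

```text
time: 55.6
ee_pos: [0.6378, -0.0684, 0.254]
tcp_rot: [177.3, 0.6, -175.4]
wrist_force: [0.8, 0.3, -0.4]
opening: 0.0271
grasp_force: 51.5
```

Request:
arm_command --pt "0 0 0 0" --pt "0 0 0 0" --pt "0 0 0 0" --pt "0 0 0 0" --pt "0 0 0 0"

```text
time: 56.1
ee_pos: [0.636, -0.07, 0.256]
tcp_rot: [177.3, 0.8, -175.5]
wrist_force: [-0.3, 0.1, -2.6]
opening: 0.027
grasp_force: 51.5
```

```bash
python3 - <<'E'
from h import *
exec(open('tm.py').read().split('for k,s')[0])
w=shot('wrist','w12.png'); o=bot.get_obs(); print(o['ee_pos'],o['tcp_rot'],o['opening'])
marks('wrist',w,{'block0_mid':.1,'block1_mid':.103,'rail':.066},3)
A=cv2.resize(a[205:265,305:385],(400,300),interpolation=cv2.INTER_CUBIC);B=cv2.resize(b[205:265,305:385],(400,300),interpolation=cv2.INTER_CUBIC)
W=cv2.resize(w['color'][60:320,100:447],(400,300)); W0=cv2.resize(cv2.imread('pics/w8.png')[60:320,100:447],(400,300))
cv2.imwrite('pics/cmp.png',np.vstack([np.hstack([A,B]),np.hstack([W0,W])]))
E
python3 tm.py
```

```text
[ 0.63631536 -0.06987821  0.25549611] [ 177.34395705    0.77355158 -175.4701998 ] 0.02741841355271249
wrist block0_mid 0.71 [250. 241.] [ 0.655  -0.1163  0.1   ]
wrist block1_mid 0.7 [370. 238.] [ 0.6461 -0.0268  0.103 ]
wrist rail 0.83 [362. 141.] [ 0.5791 -0.0352  0.066 ]
b1 ribtopfront obs [ 2.5  -4.25] 0.97
b1 ribtopback obs [ 0.25 -2.25] 0.89
b1 slabFR obs [ 2.75 -4.  ] 0.85
b1 slabBR obs [-0.25 -0.5 ] 0.86
b0 ribtopfront obs [ 0.   -1.75] 0.8
b0 ribtopback obs [ 1.5 -3.5] 0.98
b0 slabFR obs [ 0.5  -3.25] 0.92
b0 slabBR obs [ 0.   -4.25] 0.89
```

View pics/cmp.png

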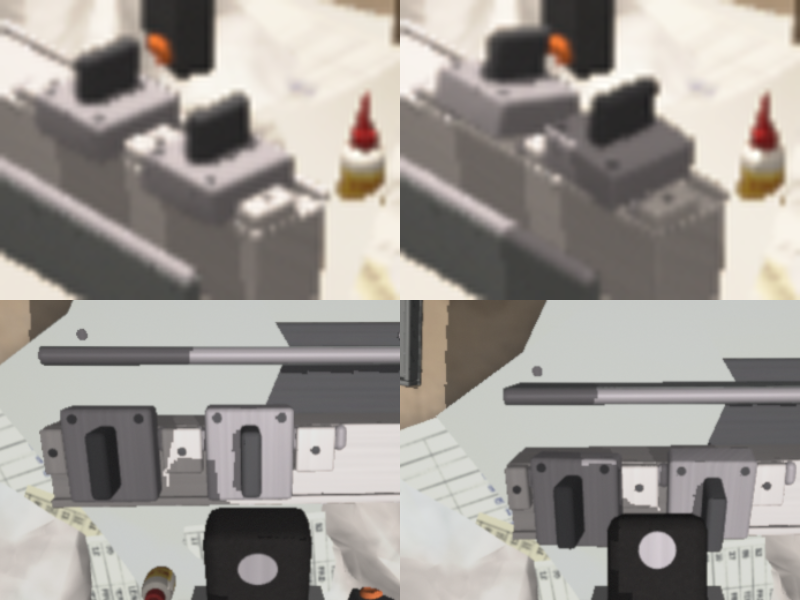

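Request:
arm_command --pt "0.003 0.045 0 0" --pt "0.006 0.09 0 0" --pt "0.01 0.135 0 0" --pt "0.014 0.18 0 0" --pt "0.017 0.225 0.01 0"

```text
time: 56.9
ee_pos: [0.6019, 0.1552, 0.2559]
tcp_rot: [177.3, 0.8, -175.5]
wrist_force: [1.1, 0.5, -2.2]
opening: 0.0271
grasp_force: 51.6
```

Request:
arm_command --pt "0 0.03 0.03 0" --pt "0 0.038 0.07 0" --pt "0 0.036 0.11 0" --pt "0 0.035 0.15 0" --pt "0 0.035 0.15 0"

```text
time: 57.4
ee_pos: [0.5973, 0.1948, 0.0999]
tcp_rot: [177.4, 0.1, -175.4]
wrist_force: [-1.2, 0.1, -2.4]
opening: 0.0279
grasp_force: 51.4
```

```bash
python3 tip.py; python3 sh.py .5965,.196,.045 .5975,.1967,.031 .4385,.1868,.1 .4385,.1868,.027
```

```text
57.4 [0.5973 0.1948 0.0999] [ 1.774e+02  1.000e-01 -1.754e+02] [-1.2  0.1 -2.4] 0.0279
scene bar_tip [312.6, 163.1] 0.54 yz-plane hit [0.7641 0.2053 0.1647] pitch -15.3 L 0.1732
scene bar_grip [269.7, 188.5] 0.72 yz-plane hit [0.6003 0.1938 0.1273] pitch -70.7 L 0.0089
top bar_tip [266.8, 217.7] 0.59 yz-plane hit [ 1.736   0.6134 -7.2006] pitch 81.0 L 7.4194
top bar_tip [200.5, 156.5] 0.53 yz-plane hit [0.7588 0.2047 0.1677] pitch -16.8 L 0.169
57.7 q [16.9  14.14  6.92 81.33  2.48 12.37] [ 177.27    0.89 -175.46] [0.6018 0.1957 0.1091]
.5965,.196,.045 [ 0.0063 -0.0023  0.064 ]
.5975,.1967,.031 [ 0.0055 -0.0024  0.078 ]
.4385,.1868,.1 [0.1637 0.0037 0.0068]
.4385,.1868,.027 [0.1648 0.0003 0.0797]
```

Request:
arm_command --pt "0.006 -0.002 0.03 0" --pt "0.006 -0.002 0.055 0" --pt "0.006 -0.0025 0.064 0" --pt "0.006 -0.0025 0.068 0" --pt "0.006 -0.0025 0.071 0"

```text
time: 58.2
ee_pos: [0.5966, 0.1958, 0.0383]
tcp_rot: [177.3, 0.9, -175.5]
wrist_force: [-2.1, -1.9, 9.0]
opening: 0.027
grasp_force: 53.2
```

Request:
arm_command --pt "0 0 0.002 0" --pt "0 0 0.004 0" --pt "0 0 0.006 0" --pt "0 0 0.008 0" --pt "0 0 0.008 0"

```text
time: 58.7
ee_pos: [0.5986, 0.1964, 0.032]
tcp_rot: [177.3, 1.1, -175.5]
wrist_force: [2.1, -2.9, 10.5]
opening: 0.0272
grasp_force: 54.7
```

Request:
arm_command --pt "0 0 -0.02 0" --pt "0 0 -0.04 0" --pt "0 0 -0.07 0" --pt "0 0 -0.07 0" --pt "0 0 -0.07 0"

```text
time: 59.2
ee_pos: [0.5959, 0.1932, 0.0989]
tcp_rot: [177.3, 0.8, -175.5]
wrist_force: [-0.4, -0.4, -2.4]
opening: 0.0274
grasp_force: 53.0
```

```bash
python3 tip.py; python3 sh.py .4385,.1868,.1 .4385,.1868,.027
```

```text
59.2 [0.5959 0.1932 0.0989] [ 177.3    0.8 -175.5] [-0.4 -0.4 -2.4] 0.0274
scene bar_tip [316.6, 173.5] 0.65 yz-plane hit [0.7797 0.2067 0.1256] pitch -2.4 L 0.1848
scene bar_tip [351.6, 228.4] 0.62 yz-plane hit [ 0.9479  0.2326 -0.1358] pitch 35.9 L 0.4359
scene bar_grip [269.9, 188.9] 0.74 yz-plane hit [0.6    0.1922 0.1267] pitch -63.3 L 0.0098
scene bar_grip [311.0, 236.9] 0.7 yz-plane hit [ 0.7601  0.2159 -0.0999] pitch 53.2 L 0.2739
top bar_tip [265.7, 216.0] 0.52 yz-plane hit [ 1.7934  0.6469 -7.4023] pitch 81.5 L 7.6285
top bar_tip [207.3, 162.6] 0.48 yz-plane hit [0.7726 0.2094 0.0571] pitch 18.9 L 0.1879
59.5 q [16.85 13.5   4.73 80.09  2.48 12.3 ] [ 177.34    0.58 -175.44] [0.5944 0.1929 0.0961]
.4385,.1868,.1 [ 0.1559  0.0066 -0.0052]
.4385,.1868,.027 [0.1566 0.0032 0.0677]
```

Request:
arm_command --pt "0.04 0.002 0 0" --pt "0.08 0.004 0 0" --pt "0.12 0.006 0 0" --pt "0.1575 0.0066 -0.003 0" --pt "0.1575 0.0066 -0.003 0"

```text
time: 60.0
ee_pos: [0.4336, 0.1865, 0.0985]
tcp_rot: [177.3, 0.6, -175.4]
wrist_force: [0.9, 0.3, -1.5]
opening: 0.0275
grasp_force: 52.9
```

Request:
arm_command --pt "0 -0.001 0.02 0" --pt "0 -0.002 0.04 0" --pt "0 -0.003 0.05 0" --pt "0 -0.003 0.06 0" --pt "0 -0.003 0.063 0"

```text
time: 60.5
ee_pos: [0.4378, 0.1867, 0.0345]
tcp_rot: [177.3, 0.6, -175.5]
wrist_force: [0.3, 0.1, -1.5]
opening: 0.0275
grasp_force: 52.9
```

```bash
python3 tip.py; python3 sh.py .437,.1868,.0255
```

```text
60.5 [0.4378 0.1867 0.0345] [ 177.3    0.6 -175.5] [ 0.3  0.1 -1.5] 0.0275
scene bar_tip [274.9, 209.6] 0.67 yz-plane hit [0.6181 0.2005 0.0499] pitch 1.1 L 0.181
scene bar_tip [326.1, 251.7] 0.31 yz-plane hit [ 0.8318  0.2287 -0.189 ] pitch 31.6 L 0.4647
scene bar_grip [225.7, 226.5] 0.78 yz-plane hit [0.444  0.1863 0.0536] pitch -0.8 L 0.0063
scene bar_grip [310.5, 239.2] 0.46 yz-plane hit [ 0.7603  0.2193 -0.1103] pitch 26.9 L 0.3634
top bar_tip [210.3, 232.1] 0.84 yz-plane hit [0.6031 0.2003 0.0281] pitch 8.7 L 0.168
60.8 q [ 21.69  -5.77 -22.29  71.99   2.36  17.15] [ 177.3     0.72 -175.45] [0.4385 0.187  0.0362]
.437,.1868,.0255 [ 0.0016 -0.0006  0.0106]
```

Request:
arm_command --pt "0.001 0 0.003 0" --pt "0.001 0 0.006 0" --pt "0.001 0 0.009 0" --pt "0.001 0 0.011 0" --pt "0.001 0 0.011 0"

```text
time: 61.3
ee_pos: [0.4369, 0.1873, 0.024]
tcp_rot: [177.3, 0.6, -175.4]
wrist_force: [1.1, -0.1, -1.7]
opening: 0.027
grasp_force: 52.9
```

Request:
arm_command --pt "0 0 0.001 0" --pt "0 0 0.0025 0" --pt "0 0 0.0025 0" --pt "0 0 0.0025 0" --pt "0 0 0.0025 0"

```text
time: 61.8
ee_pos: [0.4372, 0.1875, 0.022]
tcp_rot: [177.3, 0.7, -175.4]
wrist_force: [0.4, -0.1, -0.7]
opening: 0.0273
grasp_force: 52.9
```

Request:
arm_command --pt "0 0 0 0" --pt "0 0 0 0" --pt "0 0 0 0" --pt "0 0 0 0" --pt "0 0 0 0" --hand 0.05

```text
time: 62.3
ee_pos: [0.4372, 0.1875, 0.0221]
tcp_rot: [177.3, 0.7, -175.4]
wrist_force: [-0.8, 0.5, -0.3]
opening: 0.05
grasp_force: 0.0
```

```bash
python3 tip.py
```

```text
62.3 [0.4372 0.1875 0.0221] [ 177.3    0.7 -175.4] [-0.8  0.5 -0.3] 0.05
scene bar_tip [270.4, 214.3] 0.64 yz-plane hit [0.601  0.1998 0.0393] pitch 0.6 L 0.1645
scene bar_grip [227.2, 229.2] 0.61 yz-plane hit [0.4482 0.1874 0.0429] pitch -9.7 L 0.0114
top bar_tip [209.6, 232.1] 0.74 yz-plane hit [0.6015 0.1998 0.0407] pitch 0.1 L 0.165
```

Request:
arm_command --pt "0 0 -0.03 0" --pt "0 0 -0.07 0" --pt "0 0 -0.11 0" --pt "0 0 -0.15 0" --pt "0 0 -0.19 0"

```text
time: 63.1
ee_pos: [0.4354, 0.1783, 0.2135]
tcp_rot: [177.3, 0.7, -175.4]
wrist_force: [1.1, -0.3, 0.6]
opening: 0.05
grasp_force: 0.0
```

Request:
arm_command --pt "-0.03 -0.04 0 0" --pt "-0.06 -0.08 0 0" --pt "-0.09 -0.12 0 0" --pt "-0.12 -0.16 0 0" --pt "-0.15 -0.2 0 0" --hand 0.036

```text
time: 63.6
ee_pos: [0.6023, -0.0106, 0.2041]
tcp_rot: [177.3, 0.7, -175.4]
wrist_force: [1.5, 0.7, -0.8]
opening: 0.0361
grasp_force: 0.0
```

Request:
arm_command --pt "-0.02 -0.01 0 0" --pt "-0.05 -0.02 0 0" --pt "-0.05 -0.02 0 0" --pt "-0.05 -0.02 0 0" --pt "-0.05 -0.02 0 0"

```text
time: 64.1
ee_pos: [0.6521, -0.0245, 0.204]
tcp_rot: [177.3, 0.7, -175.4]
wrist_force: [0.4, 0.2, 0.2]
opening: 0.0358
grasp_force: 0.0
```

```bash
python3 - <<'E'
from h import *
w=shot('wrist','w13.png'); marks('wrist',w,{'block0_mid':.105,'block1_mid':.102,'tray':0},3)
E
python3 sh.py .6485,-.028,.15 .6485,-.028,.106; python3 tip.py|tail -4
```

```text
wrist block0_mid 0.67 [166. 238.] [ 0.6525 -0.1146  0.105 ]
wrist block1_mid 0.98 [311. 236.] [ 0.6461 -0.028   0.102 ]
64.3 q [-3.34 18.79 23.2  94.06  2.75 -7.93] [ 177.33    0.73 -175.42] [ 0.6521 -0.0244  0.2047]
.6485,-.028,.15 [ 0.0046 -0.0059  0.0544]
.6485,-.028,.106 [ 0.0051 -0.0079  0.0983]
scene bar_tip [272.3, 213.7] 0.84 yz-plane hit [ 0.4705 -0.0377  0.1769] pitch 165.6 L 0.1878
scene bar_grip [224.5, 229.5] 0.96 yz-plane hit [ 0.3332 -0.0491  0.182 ] pitch 172.6 L 0.3223
top bar_tip [207.5, 231.0] 0.69 yz-plane hit [ 0.3771 -0.1237  1.8507] pitch -99.1 L 1.653
top bar_grip [212.0, 295.8] 0.85 yz-plane hit [ 0.4263 -0.1202  1.862 ] pitch -97.4 L 1.6565
```

Request:
arm_command --pt "0.004 -0.005 0.03 0" --pt "0.005 -0.006 0.055 0" --pt "0.005 -0.007 0.08 0" --pt "0.005 -0.008 0.092 0" --pt "0.005 -0.008 0.098 0"

```text
time: 65.1
ee_pos: [0.6485, -0.0285, 0.1043]
tcp_rot: [177.3, 0.6, -175.4]
wrist_force: [0.5, 0.4, -0.4]
opening: 0.0362
grasp_force: 0.0
```

Request:
arm_command --pt "0 0 0 0" --pt "0 0 0 0" --pt "0 0 0 0" --pt "0 0 0 0" --pt "0 0 0 0" --hand 0 --grip_force 50

```text
time: 65.6
ee_pos: [0.6495, -0.0281, 0.1066]
tcp_rot: [177.3, 0.8, -175.4]
wrist_force: [-0.2, 4.6, 4.8]
opening: 0.0105
grasp_force: 52.6
```

Request:
arm_command --pt "0 0 -0.01 0" --pt "0 0 -0.03 0" --pt "0 0 -0.06 0" --pt "0 0 -0.09 0" --pt "0 0 -0.12 0"

```text
time: 66.1
ee_pos: [0.6476, -0.0348, 0.2267]
tcp_rot: [177.4, 0.6, -175.5]
wrist_force: [1.1, 0.2, -1.9]
opening: 0.0112
grasp_force: 51.6
```

Request:
arm_command --pt "0.04 0 0 0" --pt "0.08 -0.03 0 0" --pt "0.08 -0.08 0 0" --pt "0.08 -0.12 0 0" --pt "0.08 -0.16 0 0.08"

```text
time: 66.6
ee_pos: [0.5803, -0.2019, 0.2175]
tcp_rot: [177.3, 0.5, 179.9]
wrist_force: [0.4, 0.9, -2.7]
opening: 0.0112
grasp_force: 51.6
```

Request:
arm_command --pt "0 -0.04 0 0.085" --pt "0 -0.08 0 0.085" --pt "0 -0.08 0 0.085" --pt "0 -0.08 0 0.085" --pt "0 -0.08 0 0.085"

```text
time: 67.1
ee_pos: [0.581, -0.2793, 0.2134]
tcp_rot: [177.3, 0.2, 175.1]
wrist_force: [-0.3, 0.5, -1.7]
opening: 0.0109
grasp_force: 51.6
```

```bash
python3 - <<'E'
from h import *
w=shot('wrist','w14.png'); marks('wrist',w,{'tray':0},3); o=bot.get_obs(); print(o['opening'],o['grasp_force'],o['wrist_force'])
g=cv2.cvtColor(w['color'],cv2.COLOR_BGR2HSV)
# tray corners from rough top picture outline, refined
a=cv2.imread('pics/top1.png'); c=shot('top')
for p in [(388,240),(428,243),(420,337),(380,335)]: print(np.round(atz(c,p,.022),4))
E
python3 sh.py .434,-.281,.2
```

```text
wrist tray 0.57 [294.  72.] [ 0.4726 -0.2833  0.    ]
0.011296585814462821 51.59981667995453 [-0.17834423  0.21027729 -1.17250746]
[ 0.5919 -0.2431  0.022 ]
[ 0.5862 -0.3433  0.022 ]
[ 0.3541 -0.3218  0.022 ]
[ 0.3573 -0.2236  0.022 ]
67.25 q [-26.78  19.11  24.61  96.3    2.63 -22.  ] [177.26   0.24 175.19] [ 0.5813 -0.2787  0.2136]
.434,-.281,.2 [ 0.1466 -0.0152  0.0123]
```

```bash
python3 sh.py .4307,-.2796,.2 .4307,-.2796,.06 .4307,-.2796,.036
```

```text
67.25 q [-26.78  19.11  24.61  96.3    2.63 -22.  ] [177.26   0.24 175.19] [ 0.5813 -0.2787  0.2136]
.4307,-.2796,.2 [ 0.15   -0.0141  0.0123]
.4307,-.2796,.06 [ 0.1506 -0.0208  0.1522]
.4307,-.2796,.036 [ 0.1507 -0.0219  0.1761]
```

Request:
arm_command --pt "0.04 -0.003 0 0" --pt "0.08 -0.006 0 0" --pt "0.12 -0.01 0.01 0" --pt "0.15 -0.014 0.02 0" --pt "0.15 -0.016 0.06 0"

```text
time: 67.75
ee_pos: [0.4298, -0.2805, 0.156]
tcp_rot: [177.5, 0.6, 175.1]
wrist_force: [2.7, -1.4, -1.0]
opening: 0.0111
grasp_force: 51.7
```

Request:
arm_command --pt "0 -0.002 0.04 0" --pt "0 -0.004 0.075 0" --pt "0 -0.005 0.092 0" --pt "0 -0.005 0.1 0" --pt "0 -0.005 0.106 0"

```text
time: 68.25
ee_pos: [0.4314, -0.2796, 0.0459]
tcp_rot: [177.3, 0.2, 175.2]
wrist_force: [0.4, 0.6, -1.6]
opening: 0.011
grasp_force: 51.5
```

Request:
arm_command --pt "0 0 0.003 0" --pt "0 0 0.006 0" --pt "0 0 0.009 0" --pt "0 0 0.01 0" --pt "0 0 0.01 0"

```text
time: 68.75
ee_pos: [0.432, -0.2798, 0.0396]
tcp_rot: [177.3, 0.4, 175.1]
wrist_force: [-10.0, 7.2, 23.8]
opening: 0.0105
grasp_force: 55.4
```

Request:
arm_command --pt "0 0 0 0" --pt "0 0 0 0" --pt "0 0 0 0" --pt "0 0 0.001 0" --pt "0 0 0.001 0" --grip_force 20

```text
time: 69.25
ee_pos: [0.432, -0.2798, 0.0395]
tcp_rot: [177.3, 0.4, 175.1]
wrist_force: [-12.2, 8.8, 32.7]
opening: 0.0112
grasp_force: 56.4
```

Request:
arm_command --pt "0 0 0 0" --pt "0 0 0 0" --pt "0 0 0 0" --pt "0 0 0 0" --pt "0 0 0 0" --hand 0.02

```text
time: 69.75
ee_pos: [0.4312, -0.2794, 0.0346]
tcp_rot: [177.2, 0.2, 175.1]
wrist_force: [0.3, 0.1, -0.7]
opening: 0.0202
grasp_force: 0.0
```

Request:
arm_command --pt "0 0.001 -0.02 0" --pt "0 0.002 -0.05 0" --pt "0 0.004 -0.09 0" --pt "0 0.006 -0.13 0" --pt "-0.04 0.006 -0.15 0" --hand 0.036

```text
time: 70.25
ee_pos: [0.4693, -0.2846, 0.1901]
tcp_rot: [177.4, 0.4, 175.0]
wrist_force: [1.3, -0.8, 1.0]
opening: 0.0361
grasp_force: 0.0
```

```bash
python3 - <<'E'
from h import *
for n in('scene','top'):
    c=shot(n,'p_%s.png'%n); marks(n,c,{'block1_mid':.03,'tray':0},4)
E
python3 sh.py
```

```text
scene block1_mid 0.93 [314. 313.] [ 0.4301 -0.2687  0.03  ]
scene block1_mid 0.6 [220. 204.] [0.521  0.3776 0.03  ]
scene tray 0.97 [334. 319.] [ 0.4786 -0.2823  0.    ]
top block1_mid 0.83 [403. 307.] [ 0.4259 -0.2796  0.03  ]
top tray 0.64 [404. 288.] [ 0.4747 -0.2866  0.    ]
70.55 q [-32.45   5.28   5.1   91.03   2.53 -27.59] [1.7720e+02 1.1000e-01 1.7511e+02] [ 0.4696 -0.2837  0.1839]
```

Request:
arm_command --pt "-0.03 0.03 -0.02 -0.08" --pt "-0.06 0.065 -0.02 -0.166" --pt "-0.095 0.1 -0.02 -0.166" --pt "-0.13 0.14 -0.02 -0.166" --pt "-0.16 0.175 -0.02 -0.166"

```text
time: 71.05
ee_pos: [0.6448, -0.1232, 0.2135]
tcp_rot: [177.3, 0.6, -175.4]
wrist_force: [0.6, -0.9, 0.1]
opening: 0.0358
grasp_force: 0.0
```

Request:
arm_command --pt "-0.008 0.008 0 0" --pt "-0.008 0.008 0 0" --pt "-0.008 0.008 0 0" --pt "-0.008 0.008 0 0" --pt "-0.008 0.008 0 0"

```text
time: 71.55
ee_pos: [0.651, -0.1172, 0.2149]
tcp_rot: [177.3, 0.7, -175.5]
wrist_force: [0.5, -0.1, -0.1]
opening: 0.0359
grasp_force: 0.0
```

```bash
python3 - <<'E'
from h import *
w=shot('wrist','w15.png'); marks('wrist',w,{'block0_mid':.106},3)
# dark rib blob centre
g=cv2.cvtColor(w['color'],cv2.COLOR_BGR2GRAY)
for m in bot.find_in('wrist','block0_mid')[:2]: print(m)
E
python3 sh.py .653,-.1155,.16 .653,-.1155,.112
```

```text
wrist block0_mid 0.85 [322. 244.] [ 0.6525 -0.1132  0.106 ]
{'location': [460.0, 183.3], 'confidence': 0.61}
{'location': [321.7, 236.0], 'confidence': 0.57}
71.7 q [-11.34  20.95  27.1   96.22   2.76 -15.9 ] [ 177.33    0.69 -175.45] [ 0.6515 -0.1166  0.2148]
.653,-.1155,.16 [-0.001  -0.0016  0.0548]
.653,-.1155,.112 [-0.0004 -0.0038  0.1028]
```

Request:
arm_command --pt "-0.001 -0.001 0.03 0" --pt "-0.001 -0.002 0.06 0" --pt "-0.001 -0.003 0.085 0" --pt "-0.001 -0.003 0.096 0" --pt "-0.001 -0.003 0.102 0"

```text
time: 72.2
ee_pos: [0.6534, -0.114, 0.1117]
tcp_rot: [177.3, 0.6, -175.4]
wrist_force: [-0.0, 1.1, 0.8]
opening: 0.0358
grasp_force: 0.0
```

Request:
arm_command --pt "0 0 0 0" --pt "0 0 0 0" --pt "0 0 0 0" --pt "0 0 0 0" --pt "0 0 0 0" --hand 0 --grip_force 40

```text
time: 72.7
ee_pos: [0.6545, -0.1142, 0.114]
tcp_rot: [177.4, 0.8, -175.4]
wrist_force: [-0.6, -2.3, 6.6]
opening: 0.0111
grasp_force: 44.0
```

Request:
arm_command --pt "0 0 -0.004 0" --pt "0 0 -0.008 0" --pt "0 0 -0.012 0" --pt "0 0 -0.016 0" --pt "0 0 -0.02 0"

```text
time: 73.2
ee_pos: [0.6537, -0.1148, 0.1327]
tcp_rot: [177.3, 0.7, -175.4]
wrist_force: [0.4, -0.2, -2.0]
opening: 0.0108
grasp_force: 42.8
```

Request:
arm_command --pt "0 0 -0.03 0" --pt "0 0 -0.06 0" --pt "0 0 -0.1 0" --pt "0.03 -0.02 -0.1 0" --pt "0.06 -0.05 -0.1 0"

```text
time: 73.7
ee_pos: [0.5979, -0.1738, 0.2311]
tcp_rot: [177.4, 0.8, -175.2]
wrist_force: [0.6, -0.1, -1.9]
opening: 0.0109
grasp_force: 42.7
```

Request:
arm_command --pt "0.03 -0.03 0 0.08" --pt "0.06 -0.06 0 0.166" --pt "0.09 -0.09 0 0.166" --pt "0.092 -0.108 0 0.166" --pt "0.092 -0.108 0 0.166"

```text
time: 74.2
ee_pos: [0.5136, -0.2913, 0.2232]
tcp_rot: [177.3, 0.2, 174.9]
wrist_force: [0.2, 0.9, -2.7]
opening: 0.0109
grasp_force: 42.7
```

```bash
python3 sh.py .5143,-.287,.1 .5143,-.287,.05; python3 - <<'E'
from h import *
o=bot.get_obs(); print(o['opening'],o['grasp_force'],o['wrist_force'])
c=shot('scene'); T=pose(); 
for m in bot.mark_of('scene','block0_mid')[:2]:
    a,d=ray(c,m['location']); n=T[:3,1]; X=a+d*(n@(T[:3,3]-a))/(n@d); print(m,np.round(X,4))
E
```

```text
74.2 q [-30.79  11.51  16.43  95.9    2.56 -25.77] [177.27   0.23 174.95] [ 0.5136 -0.2913  0.2232]
.5143,-.287,.1 [ 0.0002 -0.0016  0.1232]
.5143,-.287,.05 [ 0.0004 -0.0039  0.1732]
0.010902754833731973 42.711047530174255 [ 0.16085903  0.94225464 -2.65655114]
{'location': [234.3, 256.3], 'confidence': 0.84} [ 0.2488 -0.268   0.2465]
{'location': [348.0, 234.4], 'confidence': 0.73} [ 0.5086 -0.2892  0.2173]
```

Request:
arm_command --pt "0 0 0.05 0" --pt "0 -0.002 0.1 0" --pt "0 -0.003 0.14 0" --pt "0 -0.004 0.17 0" --pt "0 -0.004 0.178 0"

```text
time: 74.8
ee_pos: [0.5142, -0.2823, 0.0413]
tcp_rot: [177.1, -0.1, 175.2]
wrist_force: [-0.1, 0.1, -2.4]
opening: 0.0112
grasp_force: 42.6
```

Request:
arm_command --pt "0 0 0.002 0" --pt "0 0 0.004 0" --pt "0 0 0.006 0" --pt "0 0 0.006 0" --pt "0 0 0.006 0"

```text
time: 75.3
ee_pos: [0.5158, -0.2846, 0.0401]
tcp_rot: [177.3, 0.3, 175.1]
wrist_force: [-0.1, -0.6, -2.5]
opening: 0.0113
grasp_force: 42.7
```

Request:
arm_command --pt "0 0 0.0015 0" --pt "0 0 0.003 0" --pt "0 0 0.0045 0" --pt "0 0 0.0045 0" --pt "0 0 0.0045 0"

```text
time: 75.8
ee_pos: [0.5159, -0.2841, 0.0386]
tcp_rot: [177.3, 0.4, 175.1]
wrist_force: [-9.4, 7.9, 23.7]
opening: 0.0109
grasp_force: 46.5
```

Request:
arm_command --pt "0 0 0 0" --pt "0 0 0 0" --pt "0 0 0 0" --pt "0 0 0 0" --pt "0 0 0 0" --hand 0.022

```text
time: 76.3
ee_pos: [0.5153, -0.2841, 0.0344]
tcp_rot: [177.2, 0.2, 175.1]
wrist_force: [0.1, -0.4, -0.2]
opening: 0.022
grasp_force: 0.0
```

Request:
arm_command --pt "0 0.001 -0.02 0" --pt "0 0.002 -0.05 0" --pt "0 0.004 -0.09 0" --pt "0 0.006 -0.13 0" --pt "0 0.006 -0.17 0"

```text
time: 76.8
ee_pos: [0.5144, -0.286, 0.2063]
tcp_rot: [177.2, 0.2, 175.1]
wrist_force: [0.1, -0.9, -0.2]
opening: 0.0218
grasp_force: 0.0
```

Request:
arm_command --pt "-0.02 0 0 0" --pt "-0.06 0 0 0" --pt "-0.1 0 0 0" --pt "-0.1 0 0 0" --pt "-0.1 0 0 0"

```text
time: 77.3
ee_pos: [0.6146, -0.2946, 0.2033]
tcp_rot: [177.2, 0.1, 175.1]
wrist_force: [-0.8, 0.8, -0.4]
opening: 0.0217
grasp_force: 0.0
```

```bash
python3 - <<'E'
from h import *
o=bot.get_obs(); print(o['time'],o['ee_pos'],o['opening'])
for n in('wrist','scene','top'):
    c=shot(n,'q_%s.png'%n); marks(n,c,{'block1_mid':.03,'block0_mid':.03,'tray':0,'bar_grip':.039,'bar_tip':.039},5)
    if n!='wrist': continue
    # outlines of bright slab tops and dark ribs
    u=np.array([.996,-.087,0]); v=np.array([.087,.996,0])
    for x,y in((.428,-.2795),(.5155,-.2845)):
        for dz,h in((.028,(.03,.028)),(.056,(.02,.006))):
            print([np.round(proj(c,np.array([x,y,dz])+a*h[0]*u+b*h[1]*v)).astype(int).tolist() for a in(-1,1) for b in(-1,1)])
E
```

```text
77.3 [ 0.6145772  -0.29460272  0.20334588] 0.02171039320518897
wrist block0_mid 0.63 [315.  78.] [ 0.514  -0.2836  0.03  ]
wrist tray 0.77 [311.  19.] [ 0.4718 -0.282   0.    ]
wrist bar_tip 0.64 [307.  19.] [ 0.4782 -0.286   0.039 ]
wrist bar_tip 0.41 [529. 344.] [ 0.744 -0.119  0.039]
[[263, -128], [354, -125], [267, -14], [352, -13]]
[[299, -131], [320, -130], [300, -46], [320, -45]]
[[273, 33], [354, 34], [276, 125], [352, 125]]
[[306, 44], [325, 44], [306, 111], [324, 111]]
scene block1_mid 0.8 [315. 318.] [ 0.422  -0.2847  0.03  ]
scene block1_mid 0.49 [208. 208.] [0.4743 0.3693 0.03  ]
scene block0_mid 0.95 [241. 255.] [0.4214 0.0554 0.03  ]
scene block0_mid 0.9 [344. 302.] [ 0.5106 -0.2761  0.03  ]
scene tray 0.76 [336. 317.] [ 0.4845 -0.2787  0.    ]
scene bar_grip 0.61 [226. 229.] [0.4499 0.199  0.039 ]
scene bar_grip 0.55 [193. 213.] [0.4143 0.3501 0.039 ]
scene bar_tip 0.6 [274. 215.] [0.6065 0.1907 0.039 ]
top block0_mid 0.75 [404. 275.] [ 0.5058 -0.2811  0.03  ]
top tray 0.41 [214. 301.] [0.4322 0.1897 0.    ]
top bar_grip 0.84 [216. 297.] [0.4431 0.1793 0.039 ]
top bar_tip 0.95 [207. 234.] [0.5972 0.2056 0.039 ]
top bar_tip 0.66 [146. 289.] [0.4593 0.3489 0.039 ]
```

Request:
arm_command --pt "0.005 0.03 -0.03 0" --pt "0.015 0.075 -0.03 0" --pt "0.025 0.12 -0.03 0" --pt "0.035 0.165 -0.03 0" --pt "0.04 0.21 -0.03 0"

```text
time: 78.7
ee_pos: [0.5912, -0.0822, 0.2455]
tcp_rot: [177.2, 0.2, 175.1]
wrist_force: [0.1, 0.5, -0.0]
opening: 0.0215
grasp_force: 0.0
```

Request:
arm_command --pt "0.008 0.045 0 0" --pt "0.016 0.09 0 0" --pt "0.024 0.135 0 0" --pt "0.032 0.18 0 0" --pt "0.04 0.225 0 0"

```text
time: 79.2
ee_pos: [0.5707, 0.1454, 0.256]
tcp_rot: [177.2, 0.2, 175.1]
wrist_force: [0.6, -0.4, -0.1]
opening: 0.0221
grasp_force: 0.0
```

Request:
arm_command --pt "0.006 0.045 0 -0.085" --pt "0.006 0.066 0 -0.085" --pt "0.006 0.066 0 -0.085" --pt "0.006 0.066 0 -0.085" --pt "0.006 0.066 0 -0.085"

```text
time: 79.7
ee_pos: [0.5709, 0.2088, 0.2589]
tcp_rot: [177.3, 0.4, 179.9]
wrist_force: [0.1, -0.9, 0.4]
opening: 0.022
grasp_force: 0.0
```

```bash
python3 - <<'E'
from h import *
o=bot.get_obs(); print(o['time'],o['ee_pos'],o['tcp_rot'])
c=shot('wrist','w16.png'); marks('wrist',c,{'bar_grip':.039,'bar_tip':.039,'bar_rest':0,'rest_spot':.039},3)
def bar(img,T):
    c['T']=T; g=img.copy(); hsv=cv2.cvtColor(g,cv2.COLOR_BGR2HSV)
    m=(hsv[...,2]<70).astype(np.uint8)   # black handle
    n,l,s,ce=cv2.connectedComponentsWithStats(m)
    for i in range(1,n):
        x,y,w,h,a=s[i]
        if 1500<a<9000 and y<130 and 200<x+w/2<420:
            r=cv2.minAreaRect(np.argwhere(l==i)[:,::-1].astype(np.float32)); b=cv2.boxPoints(r)
            print('dark',s[i],[np.round(atz(c,p,.048),3)[:2].tolist() for p in b])
T=pose(o)@np.array(c['T_tool_cam']); bar(c['color'],T)
E
```

```text
79.7 [0.57090753 0.2088274  0.25889095] [177.2866648    0.44746126 179.91967503]
wrist bar_grip 0.97 [284.  42.] [0.4423 0.188  0.039 ]
wrist bar_tip 0.64 [304. 241.] [0.6068 0.2008 0.039 ]
dark [ 260    0   45  103 3535] [[0.416, 0.172], [0.413, 0.198], [0.485, 0.205], [0.487, 0.176]]
```

```bash
python3 -c "
from workcell import bot
print(bot.job_done())"
```

```text
the job is handed in; nothing more can be done
None
```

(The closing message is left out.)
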